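# Index an imager's swivel stage out, load it, index it back

### The job

Bring the imager's swivel stage round to its loading position: pull the red plunger up and twist it so that it stays out by itself, swing the stage by its orange post clockwise (seen from above) to the stop, and twist the plunger back so that its pin drops fully home and locks the stage. Only then put every culture dish from the blue mat flat, lid up, into a pocket of its own on the stage, after which free the stage with the plunger in the same way, swing it back anticlockwise to its other stop and lock it again. Last, slide the blue light-path selector grip all the way to the stop at the green end, and leave the bottle, timer and pen cup standing where they are.

Things in the scene. Friction and masses are not known exactly. Their poses are not given: they have to be found in the camera images.
- imager: White low round imager, fixed, place and yaw vary. Origin on the bench under the swivel axis; z up; its +x points to the plunger. Body 236 mm across, 46 mm high; a box foot 85 mm wide under the plunger reaches to x = 168 mm. The dark swivel stage on it is a disc 252 mm across, top face 60 mm above the bench, turning about the imager's z axis.
- stage (a joint): Angle of the swivel stage (rad), positive anticlockwise seen from above. 1.047 (60 degrees) = imaging position (start, locked); 0 = loading position. Stops lie 0.008 beyond either. Turns with light friction (under 1 N at the post) and stays where it is left. It cannot turn while the plunger's pin is in a hole (play about 0.015 rad).
- pocket0 (a point): Centre of the floor of a dish pocket on the stage (moves with it), on the stage's top face, 88 mm from the swivel axis, at 108 degrees from the imager's +x when the stage is at 0. A low aluminium ring (inner diameter 45 mm, outer 51 mm, 4 mm high) round a white floor with a black spot. Any dish may go in any pocket; z up.
- pocket1 (a point): Centre of the floor of a dish pocket on the stage (moves with it), on the stage's top face, 88 mm from the swivel axis, at 156 degrees from the imager's +x when the stage is at 0. A low aluminium ring (inner diameter 45 mm, outer 51 mm, 4 mm high) round a white floor with a black spot. Any dish may go in any pocket; z up.
- pocket2 (a point): Centre of the floor of a dish pocket on the stage (moves with it), on the stage's top face, 88 mm from the swivel axis, at 204 degrees from the imager's +x when the stage is at 0. A low aluminium ring (inner diameter 45 mm, outer 51 mm, 4 mm high) round a white floor with a black spot. Any dish may go in any pocket; z up.
- pocket3 (a point): Centre of the floor of a dish pocket on the stage (moves with it), on the stage's top face, 88 mm from the swivel axis, at 252 degrees from the imager's +x when the stage is at 0. A low aluminium ring (inner diameter 45 mm, outer 51 mm, 4 mm high) round a white floor with a black spot. Any dish may go in any pocket; z up.
- handle_top (a point): Centre of the top of the orange post (16 mm diameter, 46 mm high) that stands upright on the stage, 105 mm from the swivel axis, at 50 degrees from the imager's +x when the stage is at 0. Moves with the stage. Grip or push it to swing the stage.
- plunger (a joint): Lift of the spring plunger (m), 0 = pin fully home in a hole of the stage, at most 0.022. A spring presses it down with about 4.5 N at 0 and 7 N at 0.022. The pin leaves the hole at 0.010. Twisted, it rests on its brass cheeks at 0.014 (held out). If it is twisted back over no hole the pin rests on the stage at about 0.009.
- plunger_twist (a joint): Twist of the plunger (rad), positive anticlockwise from above, 0 = start, 1.3 = stop. Twists only when lifted above 0.014; beyond about 0.5 its cross pin rests on the brass cheeks and holds it out. Light friction. To relock, twist back to 0 and let it go down: the spring drives the pin into the hole if the stage is within about 0.03 rad of 0 or 1.047.
- plunger_grip (a point): Centre of the red bar grip: 46 mm long, 13 wide, 24 high, 112 mm above the bench when home, on the imager's +x axis 115 mm from the swivel axis; lifts and turns with the plunger. Its own x runs along the length (at twist 0 along the imager's +x). Two brass cheeks below it have their tops 92 mm above the bench (20 mm below the bar's centre at home).
- module: White light-path module, a box 100 x 170 x 50 mm (its x, y, z), fixed, place and yaw vary, on one side of the imager (the mat is on the other). Origin centre of underside. An aluminium slide track lies along its y on top; a green stripe marks the +y end, an orange stripe the -y end.
- selector (a joint): Position of the blue selector grip (m) along the module's +y: 0 = orange end, 0.080 = stop at the green end. Starts between 0 and 0.02; friction about 1.5 N; stays where it is left.
- selector_top (a point): Centre of the top of the blue selector grip, 28 mm (module's x) x 20 mm (module's y) x 40 mm high; the top is about 105 mm above the bench, the bottom 65 mm; it slides along the module's y.
- mat: Light blue mat, 200 x 200 x 3 mm, fixed flat on the bench, on one side of the imager. Origin centre of underside.
- dish0: Round covered culture dish with pink medium and a pale lid, 38 mm diameter, 17 mm high, about 30 g; origin at the centre of its underside, z up (lid up). Loose on the mat at the start, 2 to 4 dishes are there; absent: None.
- dish1: Round covered culture dish with pink medium and a pale lid, 38 mm diameter, 17 mm high, about 30 g; origin at the centre of its underside, z up (lid up). Loose on the mat at the start, 2 to 4 dishes are there; absent: None.
- dish2: Round covered culture dish with pink medium and a pale lid, 38 mm diameter, 17 mm high, about 30 g; origin at the centre of its underside, z up (lid up). Loose on the mat at the start, 2 to 4 dishes are there; absent: None.
- dish3: Round covered culture dish with pink medium and a pale lid, 38 mm diameter, 17 mm high, about 30 g; origin at the centre of its underside, z up (lid up). Loose on the mat at the start, 2 to 4 dishes are there; absent: None.
- oil_bottle: Amber bottle, 40 mm diameter, 85 mm high, loose; leave it alone.
- timer: White bench timer, 50 x 65 x 24 mm, loose; leave it alone.
- pen_cup: Grey pen cup with pens, 68 mm diameter, about 140 mm high with the pens, loose; leave it alone.
Mind the look-alikes: they are no part of the job. Leave any purple or yellow look-alike of the dish1 alone.

How it is judged (in metres and radians):
On the way, in this order (a step that is already met when the one before it is completed fails the run):
1. the plunger is pulled and twisted and stays out by itself, the stage still at the imaging position (value of joint plunger above 0.01 m and value of joint plunger_twist above 0.6 rad and contact force between the fingers and plunger below 0.2 N and value of joint stage above 0.75 rad), for 0.2 s.
2. the stage is swung to the loading position and locked there, the plunger twisted back and home (value of joint plunger below 0.003 m and value of joint plunger_twist below 0.25 rad and value of joint stage between -0.04 and 0.04 rad), for 0.2 s.
3. every dish lies flat in a pocket, the stage still locked at the loading position (all of step 2 and ((horizontal distance between dish0 and pocket0 below 0.006 m and z of dish0 in the frame of pocket0 below 0.003 m and angle between dish0's own z axis and vertical below 0.12 rad) or (horizontal distance between dish0 and pocket1 below 0.006 m and z of dish0 in the frame of pocket1 below 0.003 m and angle between dish0's own z axis and vertical below 0.12 rad) or (horizontal distance between dish0 and pocket2 below 0.006 m and z of dish0 in the frame of pocket2 below 0.003 m and angle between dish0's own z axis and vertical below 0.12 rad) or (horizontal distance between dish0 and pocket3 below 0.006 m and z of dish0 in the frame of pocket3 below 0.003 m and angle between dish0's own z axis and vertical below 0.12 rad)) and ((horizontal distance between dish1 and pocket0 below 0.006 m and z of dish1 in the frame of pocket0 below 0.003 m and angle between dish1's own z axis and vertical below 0.12 rad) or (horizontal distance between dish1 and pocket1 below 0.006 m and z of dish1 in the frame of pocket1 below 0.003 m and angle between dish1's own z axis and vertical below 0.12 rad) or (horizontal distance between dish1 and pocket2 below 0.006 m and z of dish1 in the frame of pocket2 below 0.003 m and angle between dish1's own z axis and vertical below 0.12 rad) or (horizontal distance between dish1 and pocket3 below 0.006 m and z of dish1 in the frame of pocket3 below 0.003 m and angle between dish1's own z axis and vertical below 0.12 rad)) and ((horizontal distance between dish2 and pocket0 below 0.006 m and z of dish2 in the frame of pocket0 below 0.003 m and angle between dish2's own z axis and vertical below 0.12 rad) or (horizontal distance between dish2 and pocket1 below 0.006 m and z of dish2 in the frame of pocket1 below 0.003 m and angle between dish2's own z axis and vertical below 0.12 rad) or (horizontal distance between dish2 and pocket2 below 0.006 m and z of dish2 in the frame of pocket2 below 0.003 m and angle between dish2's own z axis and vertical below 0.12 rad) or (horizontal distance between dish2 and pocket3 below 0.006 m and z of dish2 in the frame of pocket3 below 0.003 m and angle between dish2's own z axis and vertical below 0.12 rad)) and ((horizontal distance between dish3 and pocket0 below 0.006 m and z of dish3 in the frame of pocket0 below 0.003 m and angle between dish3's own z axis and vertical below 0.12 rad) or (horizontal distance between dish3 and pocket1 below 0.006 m and z of dish3 in the frame of pocket1 below 0.003 m and angle between dish3's own z axis and vertical below 0.12 rad) or (horizontal distance between dish3 and pocket2 below 0.006 m and z of dish3 in the frame of pocket2 below 0.003 m and angle between dish3's own z axis and vertical below 0.12 rad) or (horizontal distance between dish3 and pocket3 below 0.006 m and z of dish3 in the frame of pocket3 below 0.003 m and angle between dish3's own z axis and vertical below 0.12 rad))), for 0.2 s.
4. the plunger is pulled and twisted again and stays out by itself, the stage still at the loading position (value of joint plunger above 0.01 m and value of joint plunger_twist above 0.6 rad and contact force between the fingers and plunger below 0.2 N and value of joint stage below 0.3 rad), for 0.2 s.
5. the plunger is twisted back and home, the stage locked at the imaging position (value of joint plunger below 0.003 m and value of joint plunger_twist below 0.25 rad and value of joint stage between 1.007 and 1.087 rad), for 0.2 s.
6. the selector is at the stop at the green end (value of joint selector above 0.077 m), for 0.2 s.
At the end, for the whole second after the job is handed in: Every dish lies flat, lid up, in a pocket (within 6 mm of its centre, under 3 mm above its floor, tilt under 0.12 rad); stage at 1.047 rad within 0.04; plunger home (lift under 3 mm, twist under 0.25 rad); selector above 0.077 (all of step 5 and ((horizontal distance between dish0 and pocket0 below 0.006 m and z of dish0 in the frame of pocket0 below 0.003 m and angle between dish0's own z axis and vertical below 0.12 rad) or (horizontal distance between dish0 and pocket1 below 0.006 m and z of dish0 in the frame of pocket1 below 0.003 m and angle between dish0's own z axis and vertical below 0.12 rad) or (horizontal distance between dish0 and pocket2 below 0.006 m and z of dish0 in the frame of pocket2 below 0.003 m and angle between dish0's own z axis and vertical below 0.12 rad) or (horizontal distance between dish0 and pocket3 below 0.006 m and z of dish0 in the frame of pocket3 below 0.003 m and angle between dish0's own z axis and vertical below 0.12 rad)) and ((horizontal distance between dish1 and pocket0 below 0.006 m and z of dish1 in the frame of pocket0 below 0.003 m and angle between dish1's own z axis and vertical below 0.12 rad) or (horizontal distance between dish1 and pocket1 below 0.006 m and z of dish1 in the frame of pocket1 below 0.003 m and angle between dish1's own z axis and vertical below 0.12 rad) or (horizontal distance between dish1 and pocket2 below 0.006 m and z of dish1 in the frame of pocket2 below 0.003 m and angle between dish1's own z axis and vertical below 0.12 rad) or (horizontal distance between dish1 and pocket3 below 0.006 m and z of dish1 in the frame of pocket3 below 0.003 m and angle between dish1's own z axis and vertical below 0.12 rad)) and ((horizontal distance between dish2 and pocket0 below 0.006 m and z of dish2 in the frame of pocket0 below 0.003 m and angle between dish2's own z axis and vertical below 0.12 rad) or (horizontal distance between dish2 and pocket1 below 0.006 m and z of dish2 in the frame of pocket1 below 0.003 m and angle between dish2's own z axis and vertical below 0.12 rad) or (horizontal distance between dish2 and pocket2 below 0.006 m and z of dish2 in the frame of pocket2 below 0.003 m and angle between dish2's own z axis and vertical below 0.12 rad) or (horizontal distance between dish2 and pocket3 below 0.006 m and z of dish2 in the frame of pocket3 below 0.003 m and angle between dish2's own z axis and vertical below 0.12 rad)) and ((horizontal distance between dish3 and pocket0 below 0.006 m and z of dish3 in the frame of pocket0 below 0.003 m and angle between dish3's own z axis and vertical below 0.12 rad) or (horizontal distance between dish3 and pocket1 below 0.006 m and z of dish3 in the frame of pocket1 below 0.003 m and angle between dish3's own z axis and vertical below 0.12 rad) or (horizontal distance between dish3 and pocket2 below 0.006 m and z of dish3 in the frame of pocket2 below 0.003 m and angle between dish3's own z axis and vertical below 0.12 rad) or (horizontal distance between dish3 and pocket3 below 0.006 m and z of dish3 in the frame of pocket3 below 0.003 m and angle between dish3's own z axis and vertical below 0.12 rad)) and value of joint selector above 0.077 m); the robot touches nothing.
It fails at once if the bottle is moved by more than 3 cm or tipped over (distance of oil_bottle from where it was at the start of the episode above 0.03 m or angle between oil_bottle's own z axis and vertical above 0.5 rad).
It fails at once if the timer is moved by more than 3 cm or tipped over (distance of timer from where it was at the start of the episode above 0.03 m or angle between timer's own z axis and vertical above 0.5 rad).
It fails at once if the pen cup is moved by more than 3 cm or tipped over (distance of pen_cup from where it was at the start of the episode above 0.03 m or angle between pen_cup's own z axis and vertical above 0.5 rad).
Of dish0, dish1, dish2, dish3 only 2 to 4 are there at a start; the rules pass over those that are not, and their reading is None.
At some moment in a run one of dish0, dish1, dish2, dish3 may be knocked a few centimetres aside while the robot is not near it.
Once in a run the grip may slacken for a moment while it holds something.
It also fails if it takes over 210 s, if anything falls off the work surface, if the arm or the gripper's body presses on something with over 40 N, if the wrist force passes 120 N, or if a joint passes its speed limit or range.

### The arm

A 6-joint arm with a two-finger parallel gripper is mounted at the origin on the work surface. World frame = base frame: x ahead of the robot, y to its left, z up, the work surface at z = 0. Lengths are in m, angles in degrees, forces in N, time in s.
With the tool pointing down it reaches from about 0.35 to 0.875 m from the base axis. Payload 4.2 kg.
Tool frame: the origin (TCP) lies on the centre line of the jaws, within the pads' length; the fingertips stand tip_reach ahead of it and the grasp point (between the pads) is the TCP (tip_reach is the distance from the TCP to the fingertips, in m); z points along the fingers, y is the line along which they close (so a half turn about z gives the same grasp; the last joint's range is limited). The gripper opens to 87 mm and grips with 3 to 60 N. Pads are 19 mm wide; open, the fingers measure 117 mm over their backs; the gripper's body (75 mm by 190 mm) begins 51 mm behind the grasp point.
Start: joints at [-56.287, 22.042, 0.453, 0, -68.411, -14.817], TCP at [0.202, -0.591, 0.242] pointing down, gripper open.
Joint ranges: [-179.83, 179.83], [-69.29, 118.12], [-61.27, 80.66], [-181.25, 117.63], [-171.15, -9.14], [-177.46, 177.46]. Speed limits (degrees/s): [159.86, 159.86, 180, 180, 180, 180].

### API

Orientations are given as a 3x3 rotation matrix whose columns are the frame's x, y, z axes.
In Python, from station import sense, capture, finish_job, tip_reach gives the robot as it stands.
- The arm moves only by the tool arm_command, never from a script. Its argument "deltas" is a list of rows, each a list of 7 numbers: the turn, a rotation vector about the tool's x, y, z in rad, then the shift along the tool's x, y, z in cm, then the closure, from -1 (fully open) to 1 (shut), so that 0 is half open. In form: [[rx, ry, rz, dx, dy, dz, hand], ...]. A call has 1 to 8 rows; each row is the pose to reach, as a shift and turn from the pose commanded when the call began, along the tool's axes at that moment; what a row does not reach only later rows make up. A row lasts 1/12 s, in which the tool goes at most 41.7 mm and 7.16 degrees, less where a joint would pass 70% of its speed; a pose out of reach is approached as far as the arm can. A call with a gripper value outside its range is refused whole. The fingers move at their own pace and stop on an object; the grip force is fixed at half the most. Time passes only in rows, so rows that repeat a pose let the fingers close. It gives the time, the measured TCP pose, the force, the opening and the grip force at its end, in the units of the state.
- sense(): the state, without advancing time (a new reading comes with each control period).
- capture(name): name is "scene" or "top" or "wrist"; returns a dict with "pixels" (420x560x3 uint8, blue, green, red), "fovy" (degrees; the focal length in pixels is half the picture's height over the tangent of half this angle, whatever the lens; pixels are square), "cx", "cy" (the principal point, pixels), "rvec" (rotation vector, rad) and "tvec" (3), from world to camera coordinates, as OpenCV has them. Camera axes: x right, y down, z forward; pixel columns grow to the right and rows downward; lengths in m; the calibration is good to about 2 mm. A picture is of the moment at which its call begins. There is no depth.
- finish_job(): hands the job in; it is judged then, once.
The state is a dict: "time_s": time; "joints": joint angles; "joint_velocities": joint speeds; "effort": joint torques, N m; "tcp_pos": TCP position; "ee_rot": TCP orientation; "wrist_force": force on the tool from outside, world axes, zero at the start; "moment": the same for the moment, N m; "gripper_width": opening from 0.0 (shut) to 1.0 (fully open); "gripper_force": force on a finger pad.
Only numpy, scipy, OpenCV 4.12 (cv2) and the standard library are available. Lean on these libraries where they do the work, as an engineer would, in place of code of your own. Each camera call takes 0.05 s, during which the arm holds its last target. There are 200 camera calls.

## Working session

There is one attempt and no reset: what is moved stays moved. The work goes in short steps, Python scripts to look and compute and a tool call to move; the robot and the scene stay as the last step left them, time stands still between calls to the robot, and variables do not carry over. Pictures are saved under pics/ and viewed, at most 14 in all, crops included, and the job is handed in when it is done.

Besides the shell and the picture viewer there is one more tool, called after "Request:" as name([rows], argument=value, ...), one row to a line, values as JSON. arm_command: Moves the arm, as the interface text tells. Its arguments: {"type":"object","properties":{"deltas":{"type":"array"}},"required":["deltas"]}

```bash
mkdir -p pics
cat > h.py <<'E'
import numpy as np, cv2
from station import sense, capture, finish_job, tip_reach
def snap(n,f):
    c=capture(n); cv2.imwrite('pics/'+f+'.png',c['pixels']); np.save('pics/'+f+'.npy',{k:c[k] for k in c},allow_pickle=True); return c
def load(f): return np.load('pics/'+f+'.npy',allow_pickle=True).item()
def K(c):
    f=c['pixels'].shape[0]/2/np.tan(np.radians(c['fovy'])/2); return np.array([[f,0,c['cx']],[0,f,c['cy']],[0,0,1]])
def ray(c,u,v,z):
    R=cv2.Rodrigues(np.array(c['rvec'],float))[0]; t=np.array(c['tvec'],float).ravel()
    o=-R.T@t; d=R.T@np.linalg.inv(K(c))@np.array([u,v,1.]); return o+d*(z-o[2])/d[2]
def proj(c,P):
    return cv2.projectPoints(np.array(P,float).reshape(-1,3),np.array(c['rvec'],float),np.array(c['tvec'],float),K(c),None)[0].reshape(-1,2)
def rel(p,yaw=None):
    "target world TCP -> tool-frame shift cm, and current yaw of tool y"
    s=sense(); R=np.array(s['ee_rot']); return R.T@(np.array(p)-np.array(s['tcp_pos']))*100
E
python3 - <<'E'
from h import *
s=sense(); print(s, tip_reach)
for n in('scene','top','wrist'):
    c=snap(n,n+'0'); print(n,c['fovy'],c['cx'],c['cy'],c['rvec'],c['tvec'])
E
```

```text
{'time_s': 0.0, 'joints': array([-5.62862798e+01,  2.20915365e+01,  3.79570508e-01, -2.81077834e-02,
       -6.84105044e+01, -1.48162421e+01]), 'joint_velocities': array([ 0.02412852,  0.15001812,  0.14304197,  0.09684261, -0.04829115,
        0.05453539]), 'effort': array([ 8.95947742e-04, -3.90662384e+01,  1.87404191e+01,  4.21966463e+00,
        1.10529285e-02, -1.94729332e-04]), 'tcp_pos': array([ 0.20225494, -0.59078024,  0.24045224]), 'ee_rot': array([[-9.46158177e-01, -3.23703650e-01, -8.06947872e-04],
       [-3.23704638e-01,  9.46156003e-01,  2.03117912e-03],
       [ 1.05998480e-04,  2.18302950e-03, -9.99997612e-01]]), 'wrist_force': array([-0.29927504,  0.50619384, -0.19201751]), 'moment': array([0.03455699, 0.05378047, 0.00834307]), 'gripper_force': 0.0, 'gripper_width': 1.0015596669718152} 0.019
scene 55.601744658525256 281.05063714151055 210.57650583091788 [ 2.34281944  0.77891535 -0.29553349] [-0.45186568 -0.21837332  1.21980956]
top 43.86314156560737 278.3953667303849 216.88928597123123 [ 2.20302422 -2.00433457  0.21801162] [-0.04344034  0.58988689  1.3871501 ]
wrist 62.478713833933405 276.28664798581093 215.3321331543332 [-1.73067992 -2.41907383 -0.32014584] [ 0.62360772 -0.03240363  0.38984148]
```

View pics/scene0.png

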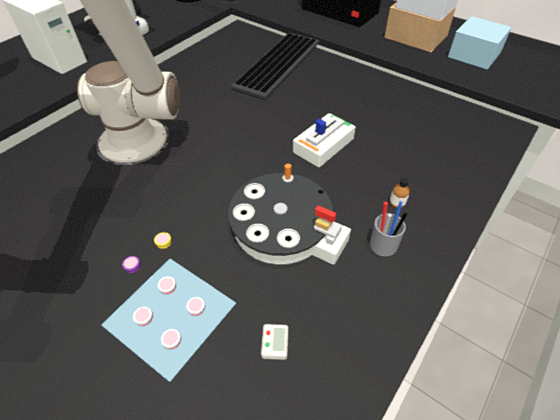

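View pics/top0.png

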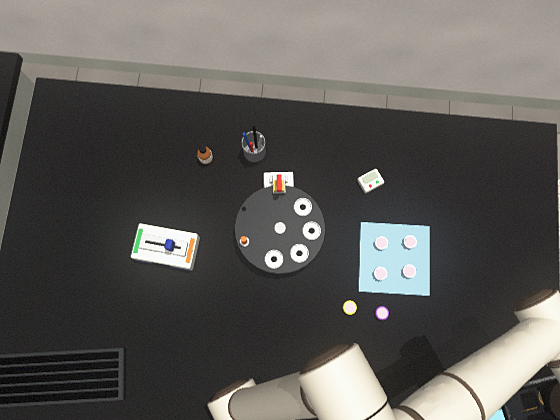

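Scene: imager in the middle, red plunger at (325,214), orange post (288,172), module with blue grip (320,127). The four pink dishes are on the mat at (166,285), (195,306), (143,316) and (171,339). In the top view they are at (381,243), (410,242), (380,274) and (409,271). Look-alikes off the mat: yellow (163,240) and purple (131,264), which I leave alone. Next is one close crop.

Run:
```python
from h import *
c=load('top0'); im=c['pixels'][120:330,125:445]
cv2.imwrite('pics/topcrop.png',cv2.resize(im,None,fx=2.5,fy=2.5,interpolation=cv2.INTER_CUBIC))
for n,u,v,z in [('hub',280,228,.06),('plg',279.5,184,.124),('post',244,240,.106),('d',381,243,.02),('d',410,242,.02),('d',380,274,.02),('d',409,271,.02),('sel',170,245,.105),('timer',371,181,.024),('bottle',205,154,.085),('cup',254,146,.1)]:
    print(n,ray(c,u,v,z).round(4))
```

```text
hub [0.5611 0.005  0.06  ]
plg [0.6689 0.0169 0.124 ]
post [0.5106 0.0971 0.106 ]
d [ 0.5528 -0.2838  0.02  ]
d [ 0.5634 -0.3656  0.02  ]
d [ 0.4646 -0.2856  0.02  ]
d [ 0.4807 -0.3662  0.02  ]
sel [0.4787 0.2921 0.105 ]
timer [ 0.7313 -0.2446  0.024 ]
bottle [0.7471 0.2343 0.085 ]
cup [0.7784 0.0985 0.1   ]
```

View pics/topcrop.png

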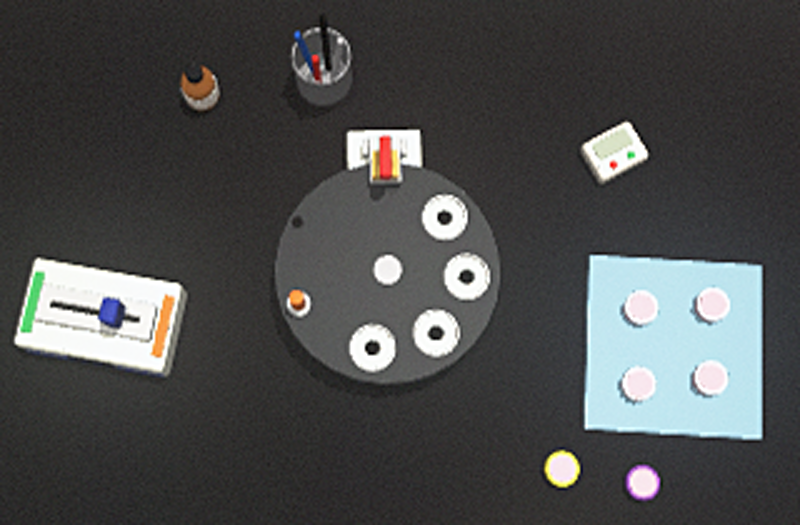

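```bash
cat >> h.py <<'E'
def plan(p,yaw):
    "delta row (rz rad, dx dy dz cm) to world TCP p, tool y-axis yaw deg (mod 180, nearest)"
    s=sense(); R=np.array(s['ee_rot']); y=np.degrees(np.arctan2(R[1,1],R[0,1])); d=(yaw-y+90)%180-90
    print('yaw',y.round(1),'q6',s['joints'][5].round(1),'rz',round(-np.radians(d),3),'shift',rel(p).round(2))
E
python3 - <<'E'
from h import *
from scipy.optimize import least_squares
c=load('top0'); T=lambda u,v,z: ray(c,u/2.5+125-.3,v/2.5+120-.3,z)
pk=[(372,348),(436,332),(467,276),(445,217)]
P=np.array([T(*p,.06)[:2] for p in pk]); a=np.radians(np.array([108,156,204,252])+60)
f=lambda x:(x[:2]+.088*np.c_[np.cos(a+x[2]),np.sin(a+x[2])]-P).ravel()
s=least_squares(f,[.56,0,0]); print(s.x,np.degrees(s.x[2]),(s.fun*1000).round(1))
print('hub',T(387,269,.06)); print('plg',T(385,144,.124)+0,'ends',T(385.5,137,.124),T(385,175,.124)); print('post',T(297,296,.106))
x0,y0,th=s.x
print('pred plg',x0+.115*np.cos(th),y0+.115*np.sin(th),'post',x0+.105*np.cos(th+np.radians(110)),y0+.105*np.sin(th+np.radians(110)))
print('sel',T(113,307,.105),'track',T(52,304,.055),T(138,319,.055))
for d in [(641,305),(713,302),(639,381),(711,375)]: print('dish',T(*d,.02).round(4))
c=load('scene0')
for n,u,v,z in [('post',288,166,.106),('plg',326,213,.124)]: print(n,ray(c,u,v,z))
plan([x0+.115*np.cos(th),y0+.115*np.sin(th),.24],np.degrees(th)+90)
E
```

```text
[0.56205778 0.00588855 0.11556344] 6.621297516709411 [ 0.9 -0.6 -0.5 -0.1 -0.4  0.4 -0.   0.3]
hub [0.56289996 0.00657018 0.06      ]
plg [0.68742427 0.02077516 0.124     ] ends [0.69533125 0.02097565 0.124     ] [0.65285717 0.01751957 0.124     ]
post [0.51554928 0.09900909 0.106     ]
pred plg 0.6762907249947814 0.01914878023652565 post 0.515008178464789 0.0997572577442652
sel [0.48533005 0.29327933 0.105     ] track [0.48955325 0.37198272 0.055     ] [0.48189758 0.27506323 0.055     ]
dish [ 0.5565 -0.2839  0.02  ]
dish [ 0.5677 -0.3652  0.02  ]
dish [ 0.47   -0.2861  0.02  ]
dish [ 0.4844 -0.3663  0.02  ]
post [0.51580788 0.09661557 0.106     ]
plg [0.6801475  0.01232166 0.124     ]
yaw 108.9 q6 -14.8 rz 0.214 shift [-64.6   42.38   0.13]
```

Request:
arm_command([
  [0,0,0.107,-4,2.6,0,-0.3],
  [0,0,0.107,-8,5.3,0,-0.3],
  [0,0,0.107,-12,7.9,0,-0.3],
  [0,0,0.107,-16,10.5,0,-0.3],
  [0,0,0.107,-20,13.1,0,-0.3],
  [0,0,0.107,-24,15.8,0,-0.3],
  [0,0,0.107,-26,17,0,-0.3],
  [0,0,0.107,-26,17,0,-0.3],
])

```text
time_s: 0.82
tcp_pos: [0.3952, -0.3431, 0.2416]
ee_rot: [[-0.975, -0.224, 0.001], [-0.224, 0.975, 0.0], [-0.001, 0.0, -1.0]]
wrist_force: [0.3, 0.2, -0.0]
gripper_width: 0.653
gripper_force: 0.0
```

Run:
```python
from h import *
plan([.6763,.0191,.22],96.6)
```

```text
yaw 102.9 q6 -53.8 rz 0.111 shift [-35.51  29.     2.19]
```

Request:
arm_command([
  [0,0,0.11,-4.4,3.6,0,-0.3],
  [0,0,0.11,-8.8,7.2,0,-0.3],
  [0,0,0.11,-13,10.8,0,-0.3],
  [0,0,0.11,-17,14.2,0,-0.3],
  [0,0,0.11,-21,17,0,-0.3],
  [0,0,0.11,-25,20,0,-0.3],
  [0,0,0.11,-29,23.5,0,-0.3],
  [0,0,0.11,-32,26.1,0,-0.3],
])

```text
time_s: 1.48
tcp_pos: [0.599, -0.0834, 0.2413]
ee_rot: [[-0.994, -0.113, -0.0], [-0.113, 0.994, -0.0], [0.0, 0.0, -1.0]]
wrist_force: [0.9, -0.5, 0.6]
gripper_width: 0.651
gripper_force: 0.0
```

Run:
```python
from h import *
plan([.6763,.0191,.22],96.6)
```

```text
yaw 96.5 q6 -90.9 rz -0.002 shift [-8.83  9.31  2.13]
```

Request:
arm_command([
  [0,0,0,-3,3,0,-0.3],
  [0,0,0,-6,6,0,-0.3],
  [0,0,0,-8,8.5,0,-0.3],
  [0,0,0,-8,8.5,0,-0.3],
  [0,0,0,-8,8.5,0,-0.3],
  [0,0,0,-8,8.5,0,-0.3],
])

```text
time_s: 1.98
tcp_pos: [0.6677, 0.008, 0.2409]
ee_rot: [[-0.994, -0.113, -0.002], [-0.113, 0.994, -0.0], [0.002, -0.0, -1.0]]
wrist_force: [-1.0, -0.1, -0.3]
gripper_width: 0.646
gripper_force: 0.0
```

Run:
```python
from h import *
plan([.6763,.0191,.22],96.6)
c=snap('wrist','w1')
th=np.radians(6.62)
u=np.array([np.cos(th),np.sin(th)]);P=np.array([.6763,.0191])
print(proj(c,[[*(P+u*.023),.124],[*(P-u*.023),.124],[*P,.124]]))
```

```text
yaw 96.5 q6 -98.1 rz -0.002 shift [-0.99  1.    2.09]
[[288.28518945 255.7098694 ]
 [288.63494461 199.59797298]
 [288.45626216 228.26434455]]
```

View pics/w1.png

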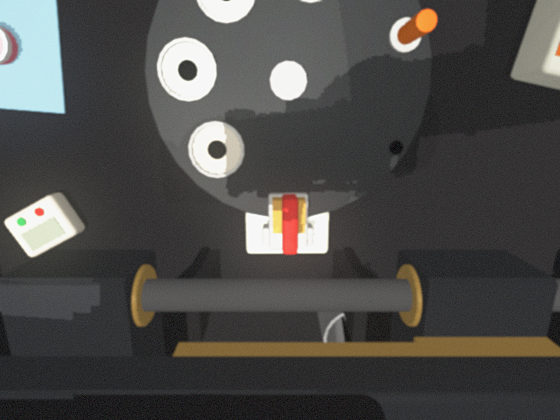

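Picture shows the red bar at column 290, rows 195-255, matching the prediction (288; 200-256). I descend, grip, lift and twist.

Request:
arm_command([
  [0,0,0,-1,1.05,3,-0.3],
  [0,0,0,-1,1.05,6.5,-0.3],
  [0,0,0,-1,1.05,10,-0.3],
  [0,0,0,-1,1.05,12.6,-0.3],
  [0,0,0,-1,1.05,12.6,-0.3],
  [0,0,0,-1,1.05,12.6,0.3],
  [0,0,0,-1,1.05,12.6,1],
  [0,0,0,-1,1.05,12.6,1],
])

```text
time_s: 2.7
tcp_pos: [0.6785, 0.0194, 0.1188]
ee_rot: [[-0.994, -0.112, 0.005], [-0.112, 0.994, 0.001], [-0.006, 0.0, -1.0]]
wrist_force: [-0.3, 0.4, 0.4]
gripper_width: 0.499
gripper_force: 0.0
```

Request:
arm_command([
  [0,0,0,0,0,0,1],
  [0,0,0,0,0,0,1],
  [0,0,0,0,0,0,1],
  [0,0,0,0,0,0,1],
])

```text
time_s: 3.03
tcp_pos: [0.6771, 0.0199, 0.1162]
ee_rot: [[-0.994, -0.113, 0.001], [-0.113, 0.994, 0.0], [-0.001, 0.0, -1.0]]
wrist_force: [-0.4, -0.6, -0.3]
gripper_width: 0.204
gripper_force: 0.0
```

Run:
```python
from h import *
plan([.6763,.0191,.115],96.6)
s=sense();print(s['joints'].round(1),s['gripper_width'],s['wrist_force'])
```

```text
yaw 96.5 q6 -98.9 rz -0.002 shift [ 0.09 -0.07  0.12]
[ 15.3  32.8  -0.6   0.  -56.6 -98.9] 0.20363005148543664 [-0.39655933 -0.55948842 -0.2711673 ]
```

Request:
arm_command([
  [0,0,0,0,0,0,1],
  [0,0,0,0,0,0,1],
  [0,0,0,0,0,0,1],
  [0,0,0,0,0,-0.6,1],
  [0,0,0,0,0,-1.2,1],
  [0,0,0,0,0,-1.8,1],
  [0,0,0,0,0,-1.8,1],
  [0,0,0,0,0,-1.8,1],
])

```text
time_s: 3.7
tcp_pos: [0.6769, 0.0198, 0.1333]
ee_rot: [[-0.994, -0.112, -0.0], [-0.112, 0.994, 0.0], [-0.0, 0.0, -1.0]]
wrist_force: [3.1, -0.8, -6.7]
gripper_width: 0.147
gripper_force: 30.0
```

Run:
```python
from h import *
plan([.6763,.0191,.115],96.6)
s=sense();print(s['gripper_width'],s['gripper_force'],s['wrist_force'])
```

```text
yaw 96.5 q6 -98.9 rz -0.003 shift [ 0.07 -0.06  1.83]
0.14660322516888416 29.99869577586651 [ 3.14339687 -0.84944611 -6.66338727]
```

Request:
arm_command([
  [0,0,-0.12,0,0,0,1],
  [0,0,-0.24,0,0,0,1],
  [0,0,-0.36,0,0,0,1],
  [0,0,-0.48,0,0,0,1],
  [0,0,-0.6,0,0,0,1],
  [0,0,-0.72,0,0,0,1],
  [0,0,-0.84,0,0,0,1],
  [0,0,-0.84,0,0,0,1],
])

```text
time_s: 4.37
tcp_pos: [0.6763, 0.0208, 0.1325]
ee_rot: [[-0.578, -0.816, -0.002], [-0.816, 0.578, 0.001], [-0.0, 0.002, -1.0]]
wrist_force: [1.9, 3.7, -7.5]
gripper_width: 0.146
gripper_force: 30.0
```

Request:
arm_command([
  [0,0,-0.12,0,0,0,1],
  [0,0,-0.24,0,0,0,1],
  [0,0,-0.3,0,0,0,1],
  [0,0,-0.3,0,0,0.1,1],
  [0,0,-0.3,0,0,0.25,1],
  [0,0,-0.3,0,0,0.35,1],
  [0,0,-0.3,0,0,0.35,1],
])

```text
time_s: 4.95
tcp_pos: [0.6756, 0.02, 0.1313]
ee_rot: [[-0.316, -0.949, -0.003], [-0.949, 0.316, -0.0], [0.001, 0.002, -1.0]]
wrist_force: [-4.2, 4.6, 0.5]
gripper_width: 0.143
gripper_force: 30.0
```

Request:
arm_command([
  [0,0,0,0,0,0,-0.2],
  [0,0,0,0,0,0,-0.2],
  [0,0,0,0,0,0,-0.2],
  [0,0,0,0,0,0,-0.2],
  [0,0,0,0,0,0,-0.2],
  [0,0,0,0,0,0,-0.2],
  [0,0,0,0,0,-3,-0.2],
  [0,0,0,0,0,-6,-0.2],
])

```text
time_s: 5.62
tcp_pos: [0.6757, 0.0192, 0.1883]
ee_rot: [[-0.313, -0.95, -0.006], [-0.95, 0.313, -0.001], [0.003, 0.005, -1.0]]
wrist_force: [0.5, 0.0, 0.8]
gripper_width: 0.585
gripper_force: 0.0
```

Run:
```python
from h import *
c=snap('scene','s2'); cv2.imwrite('pics/s2c.png',cv2.resize(c['pixels'][130:290,200:420],None,fx=3,fy=3))
s=sense();print(s['wrist_force'],s['gripper_width'])
# post at stage 60: push/grip
plan([.515,.0998,.18],96.6+0)
```

```text
[ 2.20091856 -0.0456652   6.44583587] 0.5879813040059917
yaw 161.8 q6 -33.6 rz 1.139 shift [-2.5  18.21  1.61]
```

View pics/s2c.png

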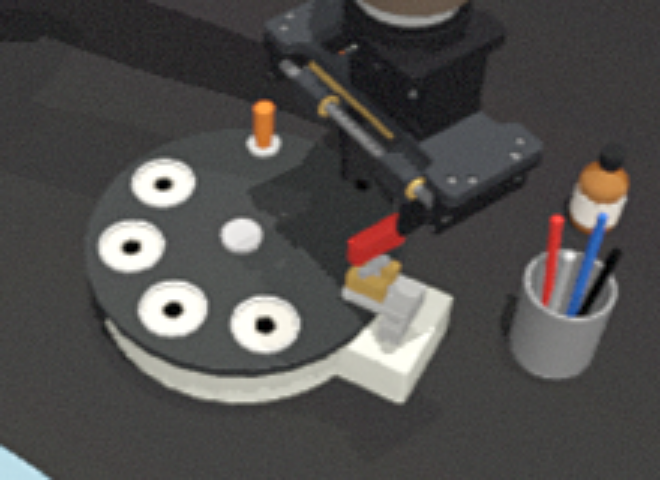

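The crop shows the red bar twisted and standing out on the cheeks at (375,240), with the fingers clear of it. The post is at (263,120). Going above the post.

Request:
arm_command([
  [0,0,-0.12,-0.6,4,0,0],
  [0,0,-0.24,-1.2,8,0,0],
  [0,0,-0.36,-1.8,12,0,0],
  [0,0,-0.48,-2.4,16,0,0],
  [0,0,-0.6,-2.5,18.2,0,0],
  [0,0,-0.72,-2.5,18.2,0,0],
  [0,0,-0.785,-2.5,18.2,0,0],
  [0,0,-0.785,-2.5,18.2,0,0],
])

```text
time_s: 6.33
tcp_pos: [0.5117, 0.1007, 0.1907]
ee_rot: [[0.452, -0.892, 0.001], [-0.892, -0.452, 0.0], [0.0, -0.001, -1.0]]
wrist_force: [1.0, -0.1, 0.2]
gripper_width: 0.5
gripper_force: 0.0
```

Run:
```python
from h import *
plan([.515,.0998,.1],26.6)
c=snap('wrist','w3'); print(proj(c,[.515,.0998,.106]))
m=cv2.inRange(cv2.cvtColor(c['pixels'],cv2.COLOR_BGR2HSV),(5,170,150),(18,255,255));n,l,st,ce=cv2.connectedComponentsWithStats(m)
print([(st[i],ce[i].round(1)) for i in range(1,n) if st[i,4]>60])
```

```text
yaw -153.1 q6 -2.1 rz 0.005 shift [ 0.23 -0.24  9.07]
[[273.76033703 225.15082918]]
[(array([263, 204,  23,  33, 553], dtype=int32), array([274.4, 220.8]))]
```

Request:
arm_command([
  [0,0,0,0.2,-0.2,4,0],
  [0,0,0,0.2,-0.2,8,0],
  [0,0,0,0.2,-0.2,9.1,0],
  [0,0,0,0.2,-0.2,9.1,0.6],
  [0,0,0,0.2,-0.2,9.1,1],
  [0,0,0,0.2,-0.2,9.1,1],
  [0,0,0,0.2,-0.2,9.1,1],
  [0,0,0,0.2,-0.2,9.1,1],
])

```text
time_s: 7.05
tcp_pos: [0.5154, 0.0998, 0.1005]
ee_rot: [[0.45, -0.893, 0.003], [-0.893, -0.45, 0.001], [0.0, -0.003, -1.0]]
wrist_force: [-2.4, -0.5, 2.0]
gripper_width: 0.206
gripper_force: 1.1
```

Request:
arm_command([
  [0,0,0,0,0,0,1],
  [0,0,0,0,0,0,1],
  [0,0,0,0,0,0,1],
])

```text
time_s: 7.3
tcp_pos: [0.5153, 0.0998, 0.1004]
ee_rot: [[0.45, -0.893, 0.002], [-0.893, -0.45, 0.001], [0.0, -0.002, -1.0]]
wrist_force: [-0.7, 0.5, 6.5]
gripper_width: 0.174
gripper_force: 30.0
```

Request:
arm_command([
  [0,0,0.08,0.03,-0.84,0,1],
  [0,0,0.16,0.13,-1.67,0,1],
  [0,0,0.24,0.3,-2.5,0,1],
  [0,0,0.32,0.53,-3.3,0,1],
  [0,0,0.4,0.83,-4.09,0,1],
  [0,0,0.48,1.19,-4.85,0,1],
  [0,0,0.53,1.44,-5.31,0,1],
  [0,0,0.53,1.44,-5.31,0,1],
])

```text
time_s: 7.97
tcp_pos: [0.5702, 0.1101, 0.1004]
ee_rot: [[-0.065, -0.998, 0.002], [-0.998, 0.065, -0.001], [0.0, -0.002, -1.0]]
wrist_force: [0.0, -1.9, 6.6]
gripper_width: 0.176
gripper_force: 30.0
```

Request:
arm_command([
  [0,0,0.08,0.03,-0.84,0,1],
  [0,0,0.16,0.13,-1.67,0,1],
  [0,0,0.24,0.3,-2.5,0,1],
  [0,0,0.32,0.53,-3.3,0,1],
  [0,0,0.4,0.83,-4.09,0,1],
  [0,0,0.48,1.19,-4.85,0,1],
  [0,0,0.52,1.4,-5.24,0,1],
  [0,0,0.52,1.4,-5.24,0,1],
])

```text
time_s: 8.63
tcp_pos: [0.619, 0.0929, 0.1004]
ee_rot: [[-0.552, -0.834, -0.002], [-0.834, 0.552, -0.0], [0.002, 0.002, -1.0]]
wrist_force: [-5.5, 0.2, 8.2]
gripper_width: 0.17
gripper_force: 30.0
```

Run:
```python
from h import *
s=sense();p=s['tcp_pos'];o=np.array([.56206,.00589]);d=p[:2]-o
print(s['wrist_force'],s['gripper_width'],np.hypot(*d),np.degrees(np.arctan2(d[1],d[0]))-6.62-50)
```

```text
[-5.5152011   0.20103666  8.17808751] 0.16959705483893986 0.10401168153868587 0.15587625930090354
```

Request:
arm_command([
  [0,0,0,0,0,0,0],
  [0,0,0,0,0,0,0],
  [0,0,0,0,0,0,0],
  [0,0,0,0,0,0,0],
  [0,0,0,0,0,-3,0],
  [0,0,0,0,0,-6,0],
  [0,0,0,0,0,-9,0],
  [0,0,0,0,0,-9,0],
])

```text
time_s: 9.3
tcp_pos: [0.6236, 0.0941, 0.1961]
ee_rot: [[-0.549, -0.836, 0.013], [-0.836, 0.549, 0.003], [-0.009, -0.009, -1.0]]
wrist_force: [0.9, -0.4, 0.6]
gripper_width: 0.5
gripper_force: 0.0
```

Run:
```python
from h import *
plan([.676,.0196,.131],161.8)
s=sense();print(s['wrist_force'])
c=snap('wrist','w4'); a=np.radians(56.6);print(proj(c,[.56206+.105*np.cos(a),.00589+.105*np.sin(a),.106]))
m=cv2.inRange(cv2.cvtColor(c['pixels'],cv2.COLOR_BGR2HSV),(5,170,150),(18,255,255));n,l,st,ce=cv2.connectedComponentsWithStats(m)
print([(st[i],ce[i].round(1)) for i in range(1,n) if st[i,4]>60])
```

```text
yaw 146.7 q6 -56.7 rz -0.264 shift [ 3.4  -8.41  6.56]
[ 0.93381675 -0.3861737   0.6434427 ]
[[281.5839717 221.0716138]]
[(array([272, 199,  21,  33, 523], dtype=int32), array([282. , 215.8])), (array([498, 239,  51,  28, 480], dtype=int32), array([523.8, 253.1]))]
```

Request:
arm_command([
  [0,0,-0.12,1.5,-3.7,0,0],
  [0,0,-0.24,3,-7.3,0,0],
  [0,0,-0.264,3.4,-8.4,0,0],
  [0,0,-0.264,3.4,-8.4,0,0],
  [0,0,-0.264,3.4,-8.4,0,0],
])

```text
time_s: 9.77
tcp_pos: [0.6707, 0.018, 0.1871]
ee_rot: [[-0.316, -0.949, -0.003], [-0.949, 0.316, -0.0], [0.001, 0.003, -1.0]]
wrist_force: [-0.0, 0.2, 0.6]
gripper_width: 0.498
gripper_force: 0.0
```

Run:
```python
from h import *
plan([.676,.0196,.131],161.8)
```

```text
yaw 161.6 q6 -33.7 rz -0.004 shift [-0.33 -0.46  5.61]
```

Request:
arm_command([
  [0,0,0,-0.3,-0.45,2.5,0],
  [0,0,0,-0.3,-0.45,5,0],
  [0,0,0,-0.3,-0.45,5.6,0],
  [0,0,0,-0.3,-0.45,5.6,1],
  [0,0,0,-0.3,-0.45,5.6,1],
  [0,0,0,-0.3,-0.45,5.6,1],
  [0,0,0,-0.3,-0.45,5.6,1],
  [0,0,0,-0.3,-0.45,5.6,1],
])

```text
time_s: 10.43
tcp_pos: [0.6771, 0.0203, 0.1346]
ee_rot: [[-0.313, -0.95, 0.003], [-0.95, 0.313, 0.001], [-0.001, -0.002, -1.0]]
wrist_force: [0.5, 0.2, -0.6]
gripper_width: 0.202
gripper_force: 0.0
```

Request:
arm_command([
  [0,0,0,0,0,0,1],
  [0,0,0,0,0,0,1],
  [0,0,0,0,0,0,1],
  [0,0,0,0,0,-0.3,1],
  [0,0,0,0,0,-0.5,1],
  [0,0,0,0,0,-0.5,1],
])

```text
time_s: 10.93
tcp_pos: [0.6758, 0.0205, 0.1365]
ee_rot: [[-0.314, -0.949, -0.002], [-0.949, 0.314, 0.001], [-0.0, 0.002, -1.0]]
wrist_force: [0.1, 3.3, -6.5]
gripper_width: 0.145
gripper_force: 30.0
```

Request:
arm_command([
  [0,0,0.12,0,0,0,1],
  [0,0,0.24,0,0,0,1],
  [0,0,0.36,0,0,0,1],
  [0,0,0.48,0,0,0,1],
  [0,0,0.6,0,0,0,1],
  [0,0,0.72,0,0,0,1],
  [0,0,0.84,0,0,0,1],
  [0,0,0.84,0,0,0,1],
])

```text
time_s: 11.6
tcp_pos: [0.6763, 0.02, 0.1365]
ee_rot: [[-0.917, -0.398, -0.001], [-0.398, 0.917, -0.0], [0.001, 0.0, -1.0]]
wrist_force: [1.2, 0.6, -8.6]
gripper_width: 0.147
gripper_force: 30.0
```

Request:
arm_command([
  [0,0,0.12,0,0,0,1],
  [0,0,0.24,0,0,0,1],
  [0,0,0.3,0,0,0,1],
  [0,0,0.3,0,0,0,1],
  [0,0,0.3,0,0,0.6,1],
  [0,0,0.3,0,0,1.2,1],
  [0,0,0.3,0,0,1.8,1],
  [0,0,0.3,0,0,1.8,1],
])

```text
time_s: 12.27
tcp_pos: [0.6765, 0.0198, 0.1203]
ee_rot: [[-0.994, -0.113, -0.0], [-0.113, 0.994, -0.001], [0.0, -0.001, -1.0]]
wrist_force: [-0.1, -1.4, -4.2]
gripper_width: 0.147
gripper_force: 30.0
```

Request:
arm_command([
  [0,0,0,0,0,0.15,1],
  [0,0,0,0,0,0.15,0],
  [0,0,0,0,0,0.15,0],
  [0,0,0,0,0,0.15,0],
  [0,0,0,0,0,0.15,0],
  [0,0,0,0,0,-2,0],
  [0,0,0,0,0,-6,0],
  [0,0,0,0,0,-9,0],
])

```text
time_s: 12.93
tcp_pos: [0.6769, 0.0199, 0.2117]
ee_rot: [[-0.994, -0.112, 0.001], [-0.112, 0.994, -0.001], [-0.001, -0.001, -1.0]]
wrist_force: [-0.2, -0.2, 1.1]
gripper_width: 0.486
gripper_force: 0.0
```

Run:
```python
from h import *
c=snap('scene','s5'); t=snap('top','t5')
a=cv2.resize(c['pixels'][150:280,210:370],None,fx=3.4,fy=3.4,interpolation=3); b=cv2.resize(t['pixels'][205:305,350:450],None,fx=4,fy=4,interpolation=3)
im=np.zeros((600,800,3),np.uint8); im[:a.shape[0],:a.shape[1]]=a[:, :800]; cv2.imwrite('pics/s5c.png',im[:442,:544])
# dishes: pink-ish lids via HSV on top view
im=t['pixels']; hsv=cv2.cvtColor(im,cv2.COLOR_BGR2HSV)
m=(im[:,:,2].astype(int)-im[:,:,1]>4)&(im[:,:,2]>170)&(im[:,:,0]>150)
n,l,st,ce=cv2.connectedComponentsWithStats(m.astype(np.uint8))
for i in range(1,n):
    if st[i,4]>40 and ce[i][0]>330: print(ce[i].round(1),st[i,4],ray(t,*ce[i],.02).round(4))
```

```text
[558.6 189.7] 66 [ 0.7579 -0.7891  0.02  ]
[381.2 242.2] 92 [ 0.5552 -0.2843  0.02  ]
[410. 241.] 94 [ 0.5664 -0.3654  0.02  ]
[409.2 270.4] 94 [ 0.4824 -0.3666  0.02  ]
[380.3 273.3] 99 [ 0.4668 -0.2864  0.02  ]
[349.5 306.9] 93 [ 0.3658 -0.2065  0.02  ]
[381.9 312.6] 123 [ 0.3588 -0.2964  0.02  ]
```

View pics/s5c.png

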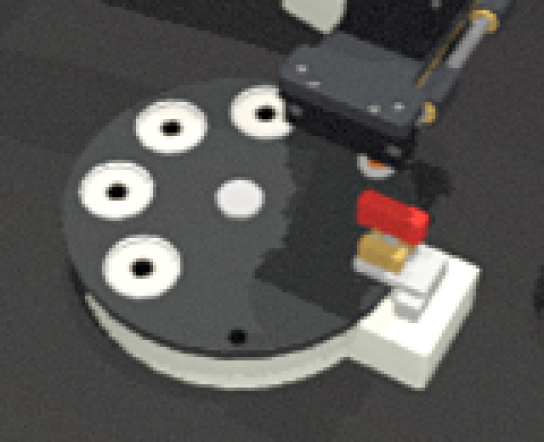

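Bar is back in line with the imager (393,217), post at the loading angle. Now the first dish.

```bash
cat >> h.py <<'E'
O=np.array([.56206,.00589]); TH=np.radians(6.62)
PK=[O+.088*np.array([np.cos(TH+a),np.sin(TH+a)]) for a in np.radians([108,156,204,252])]
def lids(c):
    im=c['pixels'].astype(int); m=(im[:,:,2]-im[:,:,1]>4)&(im[:,:,2]>150)&(im[:,:,0]>130)
    n,l,st,ce=cv2.connectedComponentsWithStats(m.astype(np.uint8))
    return [(ce[i].round(1),st[i,4],ray(c,*ce[i],.02).round(4)) for i in range(1,n) if st[i,4]>60]
E
python3 - <<'E'
from h import *
for f in('scene0','s5'):
    im=load(f)['pixels'][190:240,300:345]; h=cv2.cvtColor(im,cv2.COLOR_BGR2HSV); m=((h[...,0]<4)|(h[...,0]>174))&(h[...,1]>180)&(h[...,2]>100); y,x=np.nonzero(m); print(f,x.mean(),y.mean(),m.sum(),y.min(),y.max())
print(np.round(PK,4))
plan([.556,-.284,.16],96.5)
E
```

```text
scene0 24.92982456140351 23.573099415204677 171 16 31
s5 25.0 23.372448979591837 196 16 31
[[ 0.5254  0.0859]
 [ 0.4781  0.0322]
 [ 0.4863 -0.0389]
 [ 0.5447 -0.0804]]
yaw 96.5 q6 -98.9 rz -0.001 shift [ 15.84 -28.84   5.55]
```

Request:
arm_command([
  [0,0,0,1.6,-3,0,-0.3],
  [0,0,0,3.5,-6.4,0,-0.3],
  [0,0,0,5.5,-10,0,-0.3],
  [0,0,0,7.5,-13.6,0,-0.3],
  [0,0,0,9.5,-17.2,0,-0.3],
  [0,0,0,11.5,-20.8,0,-0.3],
  [0,0,0,13.5,-24.5,0,-0.3],
  [0,0,0,15.4,-28,0,-0.3],
])

```text
time_s: 13.7
tcp_pos: [0.5537, -0.277, 0.21]
ee_rot: [[-0.994, -0.112, 0.001], [-0.112, 0.994, -0.0], [-0.001, -0.0, -1.0]]
wrist_force: [1.3, -0.0, 0.6]
gripper_width: 0.652
gripper_force: 0.0
```

Request:
arm_command([
  [0,0,0,0.4,-0.8,2,-0.3],
  [0,0,0,0.4,-0.8,5,-0.3],
  [0,0,0,0.4,-0.8,5,-0.3],
  [0,0,0,0.4,-0.8,5,-0.3],
])

```text
time_s: 14.03
tcp_pos: [0.5506, -0.2838, 0.1586]
ee_rot: [[-0.994, -0.111, -0.004], [-0.111, 0.994, 0.001], [0.004, 0.001, -1.0]]
wrist_force: [0.1, 0.1, 0.1]
gripper_width: 0.651
gripper_force: 0.0
```

Run:
```python
from h import *
c=snap('wrist','w6')
for l in lids(c): print(l)
plan([.5557,-.2841,.028],96.5)
```

```text
(array([285.1, 106.9]), np.int32(1167), array([ 0.4678, -0.2854,  0.02  ]))
(array([180.1, 112.9]), np.int32(1115), array([ 0.4814, -0.3664,  0.02  ]))
(array([274.2, 213.2]), np.int32(1005), array([ 0.5536, -0.2845,  0.02  ]))
(array([177.3, 216.3]), np.int32(932), array([ 0.5653, -0.3653,  0.02  ]))
(array([541. , 236.6]), np.int32(575), array([ 0.549 , -0.0551,  0.02  ]))
yaw 96.5 q6 -71.3 rz -0.001 shift [-0.37 -0.06 13.24]
```

View pics/w6.png

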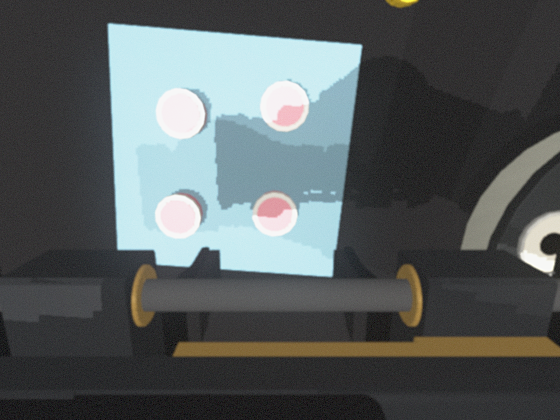

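Wrist view shows the four dishes at (285,106), (180,113), (275,214) and (178,216). The one at (275,214) is the target, agreeing with the top view to 2 mm.

Request:
arm_command([
  [0,0,0,-0.1,0,0,-0.3],
  [0,0,0,-0.1,0,4,-0.3],
  [0,0,0,-0.1,0,8,-0.3],
  [0,0,0,-0.1,0,11,-0.3],
  [0,0,0,-0.1,0,12,-0.3],
  [0,0,0,-0.1,0,12,-0.3],
])

```text
time_s: 14.58
tcp_pos: [0.5521, -0.2829, 0.0385]
ee_rot: [[-0.994, -0.113, -0.004], [-0.113, 0.994, 0.001], [0.004, 0.001, -1.0]]
wrist_force: [-0.2, 0.3, -0.1]
gripper_width: 0.651
gripper_force: 0.0
```

Run:
```python
from h import *
plan([.5547,-.2843,.028],96.5)
```

```text
yaw 96.5 q6 -71.3 rz -0.0 shift [-0.24 -0.17  1.05]
```

Request:
arm_command([
  [0,0,0,-0.2,-0.15,1,-0.3],
  [0,0,0,-0.2,-0.15,1,-0.3],
  [0,0,0,-0.2,-0.15,1,1],
  [0,0,0,-0.2,-0.15,1,1],
  [0,0,0,-0.2,-0.15,1,1],
  [0,0,0,-0.2,-0.15,1,1],
  [0,0,0,-0.2,-0.15,1,1],
])

```text
time_s: 15.17
tcp_pos: [0.5553, -0.285, 0.0311]
ee_rot: [[-0.994, -0.112, 0.002], [-0.112, 0.994, -0.001], [-0.001, -0.001, -1.0]]
wrist_force: [0.3, 0.5, 3.8]
gripper_width: 0.42
gripper_force: 30.0
```

Request:
arm_command([
  [0,0,0,0,0,0,1],
  [0,0,0,0,0,0,1],
  [0,0,0,0,0,-3,1],
  [0,0,0,0,0,-6,1],
  [0,0,0,0,0,-10,1],
  [0,0,0,0,0,-12,1],
  [0,0,0,0,0,-12,1],
])

```text
time_s: 15.75
tcp_pos: [0.5577, -0.286, 0.156]
ee_rot: [[-0.994, -0.112, 0.011], [-0.113, 0.994, -0.004], [-0.01, -0.005, -1.0]]
wrist_force: [0.7, -0.2, 1.0]
gripper_width: 0.427
gripper_force: 30.0
```

Run:
```python
from h import *
c=snap('wrist','w7')
plan([*PK[3],.11],96.5)
```

```text
yaw 96.4 q6 -71.3 rz -0.002 shift [-1.13 20.49  4.25]
```

View pics/w7.png

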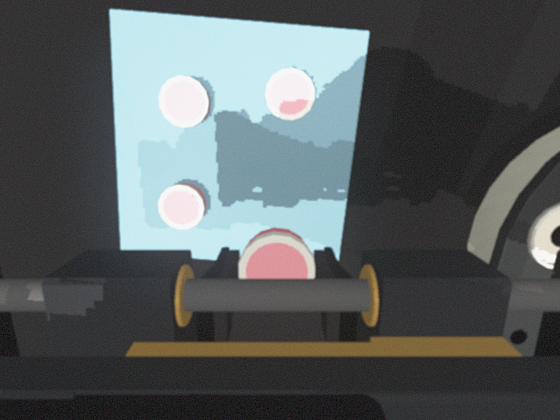

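Run:
```python
from h import *
c=load('w7'); s=sense();R=s['ee_rot'];p=s['tcp_pos']
a=np.linspace(0,2*np.pi,73)
for d in(0,.003,-.003):
  q=proj(c,[p+R@[d+.0185*np.cos(t),.0185*np.sin(t),.0085] for t in a]); print(d,q.min(0),q.max(0))
im=c['pixels'];print([ (v,im[v,277].tolist()) for v in range(220,250,2)])
plan([*PK[3],.11],96.5)
```

```text
0 [239.05894352 233.22085916] [315.75651785 304.11984339]
0.003 [238.88453398 227.09794746] [315.94575002 298.67139298]
-0.003 [239.23171522 239.284541  ] [315.56906367 309.51855539]
[(220, [230, 220, 178]), (222, [230, 222, 180]), (224, [231, 223, 184]), (226, [230, 221, 177]), (228, [150, 138, 166]), (230, [113, 106, 168]), (232, [151, 156, 163]), (234, [166, 173, 175]), (236, [202, 211, 216]), (238, [205, 214, 216]), (240, [202, 215, 215]), (242, [193, 200, 216]), (244, [158, 148, 219]), (246, [160, 151, 221]), (248, [158, 150, 220])]
yaw 96.4 q6 -71.3 rz -0.002 shift [-1.13 20.49  4.25]
```

Picture shows the dish held level and centred: lid edge at row 233 as predicted, cols 238-316. Moving over pocket 3.

Request:
arm_command([
  [0,0,0,-0.2,3.6,0,1],
  [0,0,0,-0.4,7.5,0,1],
  [0,0,0,-0.6,11.3,0,1],
  [0,0,0,-0.8,15,0,1],
  [0,0,0,-1,18,0,1],
  [0,0,0,-1.1,20.5,0,1],
  [0,0,0,-1.1,20.5,0,1],
  [0,0,0,-1.1,20.5,0,1],
])

```text
time_s: 16.47
tcp_pos: [0.5419, -0.0789, 0.1486]
ee_rot: [[-0.993, -0.114, -0.003], [-0.114, 0.993, -0.0], [0.003, 0.0, -1.0]]
wrist_force: [-0.8, 1.1, 0.3]
gripper_width: 0.423
gripper_force: 30.0
```

Run:
```python
from h import *
plan([*PK[3],.088],96.5)
print(sense()['gripper_width'])
c=snap('wrist','w8'); t=snap('top','t8')
print('pred spots',[proj(c,[*p,.06]).round(1)[0] for p in PK])
g=cv2.cvtColor(c['pixels'],cv2.COLOR_BGR2GRAY)
cv2.imwrite('pics/w8.png',c['pixels'])
```

```text
yaw 96.5 q6 -92.1 rz 0.001 shift [-0.28 -0.18  6.06]
0.42257440001656543
pred spots [array([511.9, 230. ]), array([453.3, 153.2]), array([345. , 153.4]), array([272.9, 230.5])]
```

View pics/w8.png

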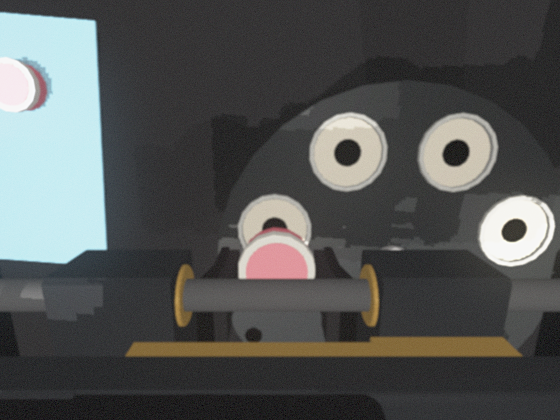

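Spots at (514,230), (455,153), (347,152), about 2 px right of prediction, so I shift +1.2 mm in tool y.

Request:
arm_command([
  [0,0,0,-0.1,-0.05,1,1],
  [0,0,0,-0.1,-0.05,3,1],
  [0,0,0,-0.1,-0.05,4.5,1],
  [0,0,0,-0.1,-0.05,4.5,1],
  [0,0,0,-0.1,-0.05,4.5,1],
])

```text
time_s: 16.98
tcp_pos: [0.5431, -0.0814, 0.1037]
ee_rot: [[-0.994, -0.11, -0.003], [-0.11, 0.994, -0.001], [0.003, -0.0, -1.0]]
wrist_force: [0.3, -0.0, -0.3]
gripper_width: 0.421
gripper_force: 30.0
```

```bash
sed -i 's/for a in np.radians(\[108/+np.array([0,.0012]) for a in np.radians([108/' h.py
python3 - <<'E'
from h import *
plan([*PK[3],.0868],96.5)
E
```

```text
yaw 96.3 q6 -92.1 rz -0.003 shift [-0.18  0.21  1.69]
```

Request:
arm_command([
  [0,0,0,-0.15,0.15,0,1],
  [0,0,0,-0.15,0.15,0.6,1],
  [0,0,0,-0.15,0.15,1,1],
  [0,0,0,-0.15,0.15,1,1],
  [0,0,0,-0.15,0.15,1,1],
])

```text
time_s: 17.4
tcp_pos: [0.5451, -0.0787, 0.095]
ee_rot: [[-0.994, -0.112, -0.0], [-0.112, 0.994, -0.0], [0.0, -0.0, -1.0]]
wrist_force: [0.1, 0.7, -0.9]
gripper_width: 0.421
gripper_force: 30.0
```

Run:
```python
from h import *
plan([*PK[3],.0868],96.5); print(sense()['joint_velocities'].round(1))
```

```text
yaw 96.4 q6 -92.2 rz -0.002 shift [ 0.04 -0.05  0.82]
[ 0.  -0.4  0.3  0.2 -0.   0. ]
```

Request:
arm_command([
  [0,0,0,0,-0.05,0.5,1],
  [0,0,0,0,-0.05,0.85,1],
  [0,0,0,0,-0.05,0.85,1],
  [0,0,0,0,-0.05,0.85,1],
  [0,0,0,0,-0.05,0.85,-0.15],
  [0,0,0,0,-0.05,0.85,-0.15],
  [0,0,0,0,-0.05,0.85,-0.15],
  [0,0,0,0,-0.05,0.85,-0.15],
])

```text
time_s: 18.07
tcp_pos: [0.5449, -0.0792, 0.0861]
ee_rot: [[-0.994, -0.111, -0.001], [-0.111, 0.994, 0.0], [0.001, 0.0, -1.0]]
wrist_force: [0.8, 0.5, -0.8]
gripper_width: 0.561
gripper_force: 0.0
```

Request:
arm_command([
  [0,0,0,0,0,-1.5,-0.15],
  [0,0,0,0,0,-4,-0.15],
  [0,0,0,0,0,-7,-0.15],
  [0,0,0,0,0,-7,-0.15],
])

```text
time_s: 18.4
tcp_pos: [0.5487, -0.0792, 0.162]
ee_rot: [[-0.994, -0.113, 0.011], [-0.113, 0.994, -0.001], [-0.01, -0.002, -1.0]]
wrist_force: [1.0, -0.3, 1.1]
gripper_width: 0.573
gripper_force: 0.0
```

Run:
```python
from h import *
plan([.567,-.3655,.14],96.5)
t=snap('top','t9')
for l in lids(t): print(l[0],l[1],l[2], ray(t,*l[0],.077)[:2]-PK[3])
c=snap('wrist','w9')
for l in lids(c): print(l[0],l[1],ray(c,*l[0],.077)[:2]-PK[3])
```

```text
yaw 96.5 q6 -92.2 rz -0.0 shift [  1.44 -28.65   2.24]
[310.5  38.3] 40680 [ 1.1732 -0.0327  0.02  ] [0.59382343 0.04724819]
[102.5  76.5] 290 [0.9848 0.5862 0.02  ] [0.41270177 0.6420459 ]
[224.9  87.5] 314 [0.9843 0.2119 0.02  ] [0.41231643 0.28234521]
[349.1  98.8] 337 [ 0.9836 -0.1649  0.02  ] [ 0.41149845 -0.07975138]
[473.2 109.8] 312 [ 0.9837 -0.5384  0.02  ] [ 0.41158919 -0.43859496]
[558.5 169.2] 141 [ 0.8205 -0.79    0.02  ] [ 0.25495489 -0.68058999]
[287.2 188.6] 256 [ 0.6867 -0.0044  0.02  ] [0.12628795 0.07443559]
[242.7 243.2] 4426 [0.515  0.1067 0.02  ] [-0.03850568  0.18117479]
[290.2 214.9] 525 [ 0.6098 -0.02    0.02  ] [0.05233573 0.0594252 ]
[309.9 240.2] 66 [ 0.5416 -0.0823  0.02  ] [-0.01296679 -0.00037265]
[409.9 241. ] 92 [ 0.5663 -0.3653  0.02  ] [ 0.01060345 -0.27224597]
[293.6 256.3] 145 [ 0.4914 -0.0402  0.02  ] [-0.06120223  0.04001613]
[409.2 270.4] 92 [ 0.4824 -0.3665  0.02  ] [-0.06991774 -0.27363848]
[380.2 273.2] 97 [ 0.4669 -0.2861  0.02  ] [-0.08483327 -0.19615106]
[242.6 319. ] 2661 [0.3055 0.0842 0.02  ] [-0.23997324  0.15949544]
[349.5 307. ] 88 [ 0.3656 -0.2064  0.02  ] [-0.18221028 -0.11967273]
[381.9 312.3] 134 [ 0.3597 -0.2965  0.02  ] [-0.18796299 -0.20610681]
[239.  370.2] 2835 [0.17   0.0791 0.02  ] [-0.37017318  0.154678  ]
[159.4 381. ] 1501 [0.1223 0.2884 0.02  ] [-0.41597968  0.35585606]
[17.5 76.9] 1238 [-0.07572962 -0.16631456]
[344.3 143.1] 2641 [-0.05890992  0.03734611]
[449.6 140.4] 2737 [-0.06804709  0.10364495]
[272.5 203.8] 887 [-0.01427135 -0.00381867]
[506.1 215.1] 101 [-0.02405171  0.15348438]
[275.7 226. ] 1573 [9.04892730e-04 2.86584312e-05]
```

Request:
arm_command([
  [0,0,0,0.2,-4,0,-0.3],
  [0,0,0,0.4,-8,0,-0.3],
  [0,0,0,0.6,-12,0,-0.3],
  [0,0,0,0.8,-16,0,-0.3],
  [0,0,0,1,-20,0,-0.3],
  [0,0,0,1.2,-24,0,-0.3],
  [0,0,0,1.3,-27.5,0,-0.3],
  [0,0,0,1.4,-28.7,0,-0.3],
])

```text
time_s: 19.17
tcp_pos: [0.5622, -0.37, 0.1539]
ee_rot: [[-0.994, -0.107, -0.003], [-0.107, 0.994, 0.001], [0.003, 0.001, -1.0]]
wrist_force: [0.8, 0.4, 0.4]
gripper_width: 0.651
gripper_force: 0.0
```

Request:
arm_command([
  [0,0,0,0,0,3,-0.3],
  [0,0,0,0,0,5,-0.3],
  [0,0,0,0,0,5,-0.3],
  [0,0,0,0,0,5,-0.3],
  [0,0,0,0,0,5,-0.3],
])

```text
time_s: 19.58
tcp_pos: [0.5639, -0.3658, 0.1071]
ee_rot: [[-0.994, -0.113, 0.0], [-0.113, 0.994, -0.001], [-0.0, -0.001, -1.0]]
wrist_force: [0.3, -0.8, 1.2]
gripper_width: 0.645
gripper_force: 0.0
```

Run:
```python
from h import *
c=snap('wrist','w10')
for l in lids(c): print(*l)
plan([.5663,-.3655,.028],96.5)
```

```text
[418.7  94.5] 2052 [ 0.4672 -0.2861  0.02  ]
[289.5 104.4] 1801 [ 0.4823 -0.3661  0.02  ]
[274.4 204.9] 73 [ 0.5483 -0.3684  0.02  ]
[275.8 228.7] 1498 [ 0.5651 -0.3656  0.02  ]
yaw 96.5 q6 -64.4 rz -0.001 shift [-0.19  0.03  8.  ]
```

Request:
arm_command([
  [0,0,0,-0.15,0,3,-0.3],
  [0,0,0,-0.15,0,6,-0.3],
  [0,0,0,-0.15,0,8,-0.3],
  [0,0,0,-0.15,0,8,-0.3],
  [0,0,0,-0.15,0,8,1],
  [0,0,0,-0.15,0,8,1],
  [0,0,0,-0.15,0,8,1],
  [0,0,0,-0.15,0,8,1],
])

```text
time_s: 20.3
tcp_pos: [0.5657, -0.3661, 0.0285]
ee_rot: [[-0.994, -0.112, 0.003], [-0.112, 0.994, -0.001], [-0.003, -0.001, -1.0]]
wrist_force: [0.7, 0.1, 1.6]
gripper_width: 0.435
gripper_force: 8.5
```

Request:
arm_command([
  [0,0,0,0,0,0,1],
  [0,0,0,0,0,0,1],
  [0,0,0,0,0,0,1],
  [0,0,0,0,0,-3,1],
  [0,0,0,0,0,-6,1],
  [0,0,0,0,0,-10,1],
  [0,0,0,0,0,-12,1],
])

```text
time_s: 20.88
tcp_pos: [0.5663, -0.3668, 0.1515]
ee_rot: [[-0.994, -0.112, 0.005], [-0.112, 0.994, -0.003], [-0.005, -0.004, -1.0]]
wrist_force: [0.9, 0.1, 1.2]
gripper_width: 0.426
gripper_force: 30.0
```

Request:
arm_command([
  [0,0,0,0.4,3.6,0,1],
  [0,0,0,0.9,7.5,0,1],
  [0,0,0,1.4,11.5,0,1],
  [0,0,0,1.9,15.5,0,1],
  [0,0,0,2.4,19.5,0,1],
  [0,0,0,2.9,23.5,0,1],
  [0,0,0,3.4,27.5,0,1],
  [0,0,0,4,31.5,0,1],
])

```text
time_s: 21.55
tcp_pos: [0.4891, -0.0556, 0.1467]
ee_rot: [[-0.994, -0.111, 0.001], [-0.111, 0.994, 0.0], [-0.001, 0.0, -1.0]]
wrist_force: [0.3, 0.9, 0.4]
gripper_width: 0.424
gripper_force: 30.0
```

Request:
arm_command([
  [0,0,0,0.1,2,0,1],
  [0,0,0,0.1,2,0,1],
  [0,0,0,0.1,2,0,1],
  [0,0,0,0.1,2,0,1],
  [0,0,0,0.1,2,0,1],
])

```text
time_s: 21.97
tcp_pos: [0.4868, -0.0382, 0.1465]
ee_rot: [[-0.994, -0.11, -0.0], [-0.11, 0.994, -0.0], [0.0, -0.0, -1.0]]
wrist_force: [0.3, -0.6, -0.0]
gripper_width: 0.427
gripper_force: 30.0
```

```bash
cat >> h.py <<'E'
def held(c,col=277):
    s=sense();R=s['ee_rot'];p=s['tcp_pos']; a=np.linspace(0,2*np.pi,73)
    im=c['pixels'].astype(int)
    for d in(-.003,0,.003): print(d,proj(c,[p+R@[d+.0185*np.cos(t),.0185*np.sin(t),.0085] for t in a]).min(0).round(1),end=' ')
    print([(v,im[v,col].tolist()) for v in range(222,250,2)])
E
python3 - <<'E'
from h import *
c=snap('wrist','w11'); print(sense()['gripper_width'])
held(c)
plan([*PK[2],.0868],96.5)
E
```

```text
0.42536346906685185
-0.003 [236.3 244.5] 0 [236.1 238.3] 0.003 [235.9 232.1] [(222, [40, 39, 44]), (224, [44, 47, 52]), (226, [40, 47, 52]), (228, [45, 48, 54]), (230, [75, 70, 126]), (232, [102, 96, 171]), (234, [140, 144, 170]), (236, [162, 173, 173]), (238, [190, 199, 206]), (240, [213, 220, 224]), (242, [215, 220, 223]), (244, [210, 220, 222]), (246, [174, 175, 218]), (248, [160, 154, 227])]
yaw 96.3 q6 -98.3 rz -0.003 shift [0.04 0.07 5.96]
```

Request:
arm_command([
  [0,0,0,0,0.05,1.5,1],
  [0,0,0,0,0.05,3.5,1],
  [0,0,0,0,0.05,5,1],
  [0,0,0,0,0.05,5,1],
  [0,0,0,0,0.05,5,1],
  [0,0,0,0,0.05,5,1],
  [0,0,0,0,0.05,5,1],
])

```text
time_s: 22.6
tcp_pos: [0.4876, -0.0371, 0.0976]
ee_rot: [[-0.994, -0.111, 0.002], [-0.111, 0.994, 0.0], [-0.002, 0.0, -1.0]]
wrist_force: [-0.0, 0.4, -0.0]
gripper_width: 0.427
gripper_force: 30.0
```

Run:
```python
from h import *
plan([*PK[2],.0868],96.5)
```

```text
yaw 96.4 q6 -98.4 rz -0.002 shift [ 0.13 -0.05  1.08]
```

Request:
arm_command([
  [0,0,0,0.1,-0.05,0.6,1],
  [0,0,0,0.1,-0.05,1.08,1],
  [0,0,0,0.1,-0.05,1.08,1],
  [0,0,0,0.1,-0.05,1.08,1],
  [0,0,0,0.1,-0.05,1.08,-0.15],
  [0,0,0,0.1,-0.05,1.08,-0.15],
  [0,0,0,0.1,-0.05,1.08,-0.15],
  [0,0,0,0.1,-0.05,1.08,-0.15],
])

```text
time_s: 23.27
tcp_pos: [0.4857, -0.0375, 0.0858]
ee_rot: [[-0.994, -0.112, 0.0], [-0.112, 0.994, 0.0], [-0.0, 0.0, -1.0]]
wrist_force: [-0.6, -0.5, 0.1]
gripper_width: 0.558
gripper_force: 0.0
```

Request:
arm_command([
  [0,0,0,0,0,-1.5,-0.15],
  [0,0,0,0,0,-4,-0.15],
  [0,0,0,0,0,-7,-0.15],
  [0,0,0,0,0,-7,-0.15],
  [0,0,0,0,0,-7,-0.15],
])

```text
time_s: 23.68
tcp_pos: [0.4868, -0.0373, 0.1575]
ee_rot: [[-0.994, -0.112, 0.004], [-0.112, 0.994, 0.001], [-0.005, 0.001, -1.0]]
wrist_force: [-0.4, 0.0, -1.2]
gripper_width: 0.579
gripper_force: 0.0
```

Run:
```python
from h import *
c=snap('wrist','w12')
cv2.imwrite('pics/w12c.png',c['pixels'][60:270,180:560].repeat(2,0).repeat(2,1))
for l in lids(c): print(l[0],l[1],l[2],(ray(c,*l[0],.077)[:2]-PK[2]).round(4),(ray(c,*l[0],.077)[:2]-PK[3]).round(4))
t=snap('top','t12')
for l in lids(t): 
  if l[1]<160 and l[0][0]>330: print(l)
plan([.4672,-.2863,.12],96.5)
```

```text
[65.2 23.9] 1441 [ 0.3657 -0.2049  0.02  ] [-0.1103 -0.1346] [-0.1686 -0.0932]
[266.3 207.9] 785 [ 0.4869 -0.045   0.02  ] [-0.0138 -0.0073] [-0.0721  0.0342]
[372.8 213.7] 1773 [0.4819 0.0441 0.02  ] [-0.0177  0.0638] [-0.076   0.1052]
[275.9 226.9] 1599 [ 0.5024 -0.0353  0.02  ] [-0.0014  0.0005] [-0.0597  0.042 ]
[219.8 314.3] 62 [ 0.5907 -0.0767  0.02  ] [ 0.0689 -0.0325] [0.0106 0.0089]
(array([558.3, 154.7]), np.int32(103), array([ 0.8652, -0.7905,  0.02  ]))
(array([409.1, 270.5]), np.int32(87), array([ 0.4822, -0.3664,  0.02  ]))
(array([380.3, 273.2]), np.int32(88), array([ 0.4671, -0.2864,  0.02  ]))
(array([349.5, 307.2]), np.int32(80), array([ 0.3651, -0.2065,  0.02  ]))
(array([381.8, 312.2]), np.int32(121), array([ 0.3598, -0.2961,  0.02  ]))
yaw 96.4 q6 -98.3 rz -0.002 shift [  4.54 -24.52   3.52]
```

View pics/w12c.png

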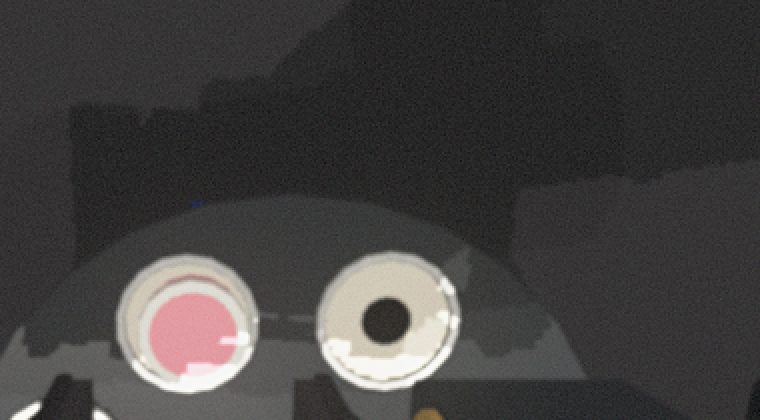

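Dish sits inside its ring (crop (190,330)), level. Next dish, at world (0.467,-0.286).

Request:
arm_command([
  [0,0,0,0.6,-3.8,0,-0.3],
  [0,0,0,1.3,-7.8,0,-0.3],
  [0,0,0,2,-11.8,0,-0.3],
  [0,0,0,2.7,-15.8,0,-0.3],
  [0,0,0,3.4,-19.8,0,-0.3],
  [0,0,0,4.2,-23,0,-0.3],
  [0,0,0,4.5,-24.5,1,-0.3],
  [0,0,0,4.5,-24.5,3.5,-0.3],
])

```text
time_s: 24.45
tcp_pos: [0.4694, -0.2899, 0.1217]
ee_rot: [[-0.994, -0.108, 0.005], [-0.108, 0.994, -0.003], [-0.004, -0.003, -1.0]]
wrist_force: [0.4, 0.6, -0.2]
gripper_width: 0.647
gripper_force: 0.0
```

Request:
arm_command([
  [0,0,0,0,0,1.5,-0.3],
  [0,0,0,0,0,1.5,-0.3],
  [0,0,0,0,0,1.5,-0.3],
  [0,0,0,0,0,1.5,-0.3],
  [0,0,0,0,0,1.5,-0.3],
])

```text
time_s: 24.87
tcp_pos: [0.4691, -0.286, 0.1067]
ee_rot: [[-0.994, -0.112, 0.002], [-0.112, 0.994, -0.001], [-0.002, -0.001, -1.0]]
wrist_force: [-0.4, -0.1, -0.2]
gripper_width: 0.651
gripper_force: 0.0
```

Run:
```python
from h import *
c=snap('wrist','w13')
for l in lids(c): print(*l)
plan([.467,-.2863,.0285],96.5)
```

```text
[278.5  53.3] 2910 [ 0.3589 -0.2967  0.02  ]
[418.7  82.8] 1915 [ 0.3659 -0.208   0.02  ]
[277.9 199.2] 82 [ 0.4493 -0.2867  0.02  ]
[173.9 211.9] 80 [ 0.4661 -0.3565  0.02  ]
[275.4 223.9] 1531 [ 0.4669 -0.2864  0.02  ]
[158.6 231.6] 1376 [ 0.4815 -0.3666  0.02  ]
yaw 96.5 q6 -69.1 rz -0.001 shift [ 0.23 -0.    7.83]
```

Request:
arm_command([
  [0,0,0,0.2,0,3,-0.3],
  [0,0,0,0.2,0,6,-0.3],
  [0,0,0,0.2,0,7.8,-0.3],
  [0,0,0,0.2,0,7.8,-0.3],
  [0,0,0,0.2,0,7.8,1],
  [0,0,0,0.2,0,7.8,1],
  [0,0,0,0.2,0,7.8,1],
  [0,0,0,0.2,0,7.8,1],
])

```text
time_s: 25.58
tcp_pos: [0.4675, -0.2865, 0.0294]
ee_rot: [[-0.994, -0.112, 0.003], [-0.112, 0.994, -0.001], [-0.003, -0.001, -1.0]]
wrist_force: [-0.8, 1.1, 1.9]
gripper_width: 0.435
gripper_force: 7.9
```

Request:
arm_command([
  [0,0,0,0,0,0,1],
  [0,0,0,0,0,0,1],
  [0,0,0,0,0,0,1],
  [0,0,0,0,0,-3,1],
  [0,0,0,0,0,-6,1],
  [0,0,0,0,0,-10,1],
  [0,0,0,0,0,-12,1],
])

```text
time_s: 26.17
tcp_pos: [0.4679, -0.2871, 0.1523]
ee_rot: [[-0.994, -0.112, 0.006], [-0.113, 0.994, -0.003], [-0.005, -0.003, -1.0]]
wrist_force: [1.4, -1.0, -0.2]
gripper_width: 0.426
gripper_force: 30.0
```

Request:
arm_command([
  [0,0,0,-0.5,3.6,0,1],
  [0,0,0,-1.1,7.5,0,1],
  [0,0,0,-1.7,11.5,0,1],
  [0,0,0,-2.3,15.5,0,1],
  [0,0,0,-2.9,19.5,0,1],
  [0,0,0,-3.5,23.5,0,1],
  [0,0,0,-4.1,27.5,0,1],
  [0,0,0,-4.6,31,0,1],
])

```text
time_s: 26.83
tcp_pos: [0.4771, 0.0292, 0.1482]
ee_rot: [[-0.994, -0.112, 0.001], [-0.112, 0.994, 0.001], [-0.001, 0.0, -1.0]]
wrist_force: [0.7, -0.5, -0.4]
gripper_width: 0.423
gripper_force: 30.0
```

Request:
arm_command([
  [0,0,0,-0.1,0.7,0,1],
  [0,0,0,-0.1,0.7,0,1],
  [0,0,0,-0.1,0.7,2,1],
  [0,0,0,-0.1,0.7,4,1],
  [0,0,0,-0.1,0.7,4,1],
  [0,0,0,-0.1,0.7,4,1],
  [0,0,0,-0.1,0.7,4,1],
])

```text
time_s: 27.42
tcp_pos: [0.4782, 0.0333, 0.1085]
ee_rot: [[-0.994, -0.111, 0.001], [-0.111, 0.994, -0.0], [-0.001, -0.0, -1.0]]
wrist_force: [0.2, -0.3, -0.4]
gripper_width: 0.42
gripper_force: 30.0
```

Run:
```python
from h import *
c=snap('wrist','w14'); print(sense()['gripper_width'])
held(c)
plan([*PK[1],.0868],96.5)
```

```text
0.4279694710019321
-0.003 [237.  245.2] 0 [236.8 239.1] 0.003 [236.6 232.9] [(222, [246, 247, 247]), (224, [246, 247, 247]), (226, [246, 247, 247]), (228, [247, 249, 247]), (230, [199, 197, 246]), (232, [189, 182, 244]), (234, [236, 242, 244]), (236, [243, 246, 246]), (238, [247, 247, 247]), (240, [247, 247, 247]), (242, [247, 247, 247]), (244, [247, 248, 247]), (246, [240, 238, 247]), (248, [240, 236, 247])]
yaw 96.4 q6 -107.1 rz -0.002 shift [ 0.04 -0.01  2.2 ]
```

Request:
arm_command([
  [0,0,0,0,0,0.8,1],
  [0,0,0,0,0,1.6,1],
  [0,0,0,0,0,2.2,1],
  [0,0,0,0,0,2.2,1],
  [0,0,0,0,0,2.2,1],
  [0,0,0,0,0,2.2,-0.15],
  [0,0,0,0,0,2.2,-0.15],
  [0,0,0,0,0,2.2,-0.15],
])

```text
time_s: 28.13
tcp_pos: [0.4776, 0.034, 0.0856]
ee_rot: [[-0.994, -0.112, -0.0], [-0.112, 0.994, -0.0], [0.0, 0.0, -1.0]]
wrist_force: [1.3, 0.2, -0.3]
gripper_width: 0.544
gripper_force: 0.0
```

Request:
arm_command([
  [0,0,0,0,0,0,-0.15],
  [0,0,0,0,0,-1.5,-0.15],
  [0,0,0,0,0,-4,-0.15],
  [0,0,0,0,0,-7,-0.15],
  [0,0,0,0,0,-7,-0.15],
  [0,0,0,0,0,-7,-0.15],
])

```text
time_s: 28.63
tcp_pos: [0.4787, 0.0345, 0.1574]
ee_rot: [[-0.994, -0.112, 0.004], [-0.112, 0.994, 0.002], [-0.004, 0.001, -1.0]]
wrist_force: [-0.6, 0.2, -0.7]
gripper_width: 0.575
gripper_force: 0.0
```

Run:
```python
from h import *
c=snap('wrist','w15')
for l in lids(c): print(l[0],l[1],l[2],(ray(c,*l[0],.077)[:2]-PK[1]).round(4),(ray(c,*l[0],.077)[:2]-PK[2]).round(4))
t=snap('top','t15')
for l in lids(t): 
  if l[1]<160 and l[0][0]>330: print(l)
plan([.4818,-.3666,.107],96.5)
```

```text
[189.3 209.7] 230 [ 0.4873 -0.0369  0.02  ] [-0.0068 -0.0573] [-0.0151  0.0138]
[276.1 200.3] 127 [0.4713 0.0342 0.02  ] [-0.0195 -0.0007] [-0.0278  0.0704]
[274.7 225.8] 1338 [0.4934 0.0355 0.02  ] [-0.002   0.0003] [-0.0102  0.0714]
[183.9 227.2] 338 [ 0.5032 -0.0408  0.02  ] [ 0.0058 -0.0604] [-0.0025  0.0107]
[183.7 256.4] 85 [ 0.5296 -0.0399  0.02  ] [ 0.0269 -0.0596] [0.0186 0.0115]
(array([558.3, 154.5]), np.int32(104), array([ 0.8659, -0.7905,  0.02  ]))
(array([409.1, 270.5]), np.int32(87), array([ 0.4822, -0.3664,  0.02  ]))
(array([349.5, 307.2]), np.int32(80), array([ 0.3651, -0.2065,  0.02  ]))
(array([381.8, 312.3]), np.int32(122), array([ 0.3596, -0.2962,  0.02  ]))
yaw 96.4 q6 -107.2 rz -0.002 shift [  3.98 -39.85   4.82]
```

Request:
arm_command([
  [0,0,0,0.4,-4,0,-0.3],
  [0,0,0,0.8,-8,0,-0.3],
  [0,0,0,1.2,-12,0,-0.3],
  [0,0,0,1.6,-16,0,-0.3],
  [0,0,0,2,-20,0,-0.3],
  [0,0,0,2.4,-24,0,-0.3],
  [0,0,0,2.8,-28,0,-0.3],
  [0,0,0,3.2,-32,0,-0.3],
])

```text
time_s: 29.4
tcp_pos: [0.4805, -0.2893, 0.1541]
ee_rot: [[-0.994, -0.111, -0.003], [-0.111, 0.994, 0.001], [0.003, 0.001, -1.0]]
wrist_force: [1.2, 0.5, 0.6]
gripper_width: 0.653
gripper_force: 0.0
```

Request:
arm_command([
  [0,0,0,0.4,-4,0,-0.3],
  [0,0,0,0.8,-7.9,1,-0.3],
  [0,0,0,0.8,-7.9,4.8,-0.3],
  [0,0,0,0.8,-7.9,4.8,-0.3],
  [0,0,0,0.8,-7.9,4.8,-0.3],
  [0,0,0,0.8,-7.9,4.8,-0.3],
  [0,0,0,0.8,-7.9,4.8,-0.3],
])

```text
time_s: 29.98
tcp_pos: [0.4835, -0.3666, 0.1093]
ee_rot: [[-0.994, -0.113, 0.002], [-0.114, 0.994, -0.001], [-0.002, -0.002, -1.0]]
wrist_force: [0.3, -0.2, -0.3]
gripper_width: 0.649
gripper_force: 0.0
```

Run:
```python
from h import *
c=snap('wrist','w16')
for l in lids(c): print(*l)
plan([.4818,-.3666,.0285],96.5)
```

```text
[410.8  44.5] 2463 [ 0.3587 -0.2975  0.02  ]
[543.   75.5] 1567 [ 0.3669 -0.2115  0.02  ]
[277.3 197.7] 98 [ 0.4633 -0.3678  0.02  ]
[275.6 222.7] 1482 [ 0.4811 -0.367   0.02  ]
yaw 96.5 q6 -61.6 rz 0.0 shift [0.2  0.03 8.1 ]
```

Request:
arm_command([
  [0,0,0,0.2,0,3,-0.3],
  [0,0,0,0.2,0,6,-0.3],
  [0,0,0,0.2,0,8.1,-0.3],
  [0,0,0,0.2,0,8.1,-0.3],
  [0,0,0,0.2,0,8.1,1],
  [0,0,0,0.2,0,8.1,1],
  [0,0,0,0.2,0,8.1,1],
  [0,0,0,0.2,0,8.1,1],
])

```text
time_s: 30.7
tcp_pos: [0.4816, -0.3675, 0.0287]
ee_rot: [[-0.994, -0.112, 0.003], [-0.112, 0.994, -0.002], [-0.003, -0.002, -1.0]]
wrist_force: [0.7, -0.4, 2.8]
gripper_width: 0.433
gripper_force: 8.3
```

Request:
arm_command([
  [0,0,0,0,0,0,1],
  [0,0,0,0,0,0,1],
  [0,0,0,0,0,0,1],
  [0,0,0,0,0,-3,1],
  [0,0,0,0,0,-6,1],
  [0,0,0,0,0,-10,1],
  [0,0,0,0,0,-12,1],
])

```text
time_s: 31.28
tcp_pos: [0.482, -0.3683, 0.1518]
ee_rot: [[-0.994, -0.112, 0.006], [-0.112, 0.994, -0.004], [-0.005, -0.004, -1.0]]
wrist_force: [0.5, -0.4, 0.4]
gripper_width: 0.422
gripper_force: 30.0
```

Request:
arm_command([
  [0,0,0,-0.8,3.7,0,1],
  [0,0,0,-1.6,7.4,0,1],
  [0,0,0,-2.4,11.2,0,1],
  [0,0,0,-3.2,15,0,1],
  [0,0,0,-4,18.8,0,1],
  [0,0,0,-4.8,22.5,0,1],
  [0,0,0,-5.6,26.3,0,1],
  [0,0,0,-6.4,30,0,1],
])

```text
time_s: 31.95
tcp_pos: [0.5103, -0.0601, 0.1473]
ee_rot: [[-0.994, -0.111, 0.001], [-0.111, 0.994, 0.0], [-0.001, 0.0, -1.0]]
wrist_force: [0.7, -0.1, -0.2]
gripper_width: 0.427
gripper_force: 30.0
```

Request:
arm_command([
  [0,0,0,-0.8,3.7,0,1],
  [0,0,0,-1.6,7.4,0,1],
  [0,0,0,-2.4,11.2,0,1],
  [0,0,0,-3.1,14.6,0,1],
  [0,0,0,-3.1,14.6,2,1],
  [0,0,0,-3.1,14.6,4,1],
  [0,0,0,-3.1,14.6,4,1],
  [0,0,0,-3.1,14.6,4,1],
])

```text
time_s: 32.62
tcp_pos: [0.5245, 0.0863, 0.1063]
ee_rot: [[-0.994, -0.112, -0.002], [-0.112, 0.994, -0.001], [0.002, -0.001, -1.0]]
wrist_force: [0.5, 0.5, 0.0]
gripper_width: 0.424
gripper_force: 30.0
```

Run:
```python
from h import *
c=snap('wrist','w17'); print(sense()['gripper_width'])
held(c)
plan([*PK[0],.0868],96.5)
```

```text
0.42632826953102293
-0.003 [236.4 247.2] 0 [236.2 241. ] 0.003 [236.  234.8] [(222, [165, 181, 188]), (224, [162, 178, 186]), (226, [166, 182, 187]), (228, [163, 179, 184]), (230, [146, 157, 175]), (232, [89, 84, 150]), (234, [109, 111, 151]), (236, [140, 148, 150]), (238, [161, 170, 173]), (240, [188, 198, 201]), (242, [193, 200, 205]), (244, [186, 196, 200]), (246, [158, 160, 196]), (248, [144, 139, 209])]
yaw 96.4 q6 -110.4 rz -0.002 shift [-0.01  0.07  2.05]
```

Request:
arm_command([
  [0,0,0,0,0.05,0.5,1],
  [0,0,0,0,0.05,1.4,1],
  [0,0,0,0,0.05,2.1,1],
  [0,0,0,0,0.05,2.1,1],
  [0,0,0,0,0.05,2.1,1],
  [0,0,0,0,0.05,2.1,-0.15],
  [0,0,0,0,0.05,2.1,-0.15],
  [0,0,0,0,0.05,2.1,-0.15],
])

```text
time_s: 33.33
tcp_pos: [0.5251, 0.0871, 0.0858]
ee_rot: [[-0.994, -0.111, 0.0], [-0.111, 0.994, 0.0], [-0.0, 0.0, -1.0]]
wrist_force: [0.1, -0.2, 0.4]
gripper_width: 0.543
gripper_force: 0.0
```

Request:
arm_command([
  [0,0,0,0,0,0,-0.15],
  [0,0,0,0,0,-1.5,-0.15],
  [0,0,0,0,0,-4,-0.15],
  [0,0,0,0,0,-8,-0.15],
  [0,0,0,0,0,-11,-0.15],
  [0,0,0,0,0,-11,-0.15],
])

```text
time_s: 33.83
tcp_pos: [0.5288, 0.0883, 0.2029]
ee_rot: [[-0.993, -0.113, 0.013], [-0.113, 0.994, 0.004], [-0.014, 0.003, -1.0]]
wrist_force: [1.9, 1.0, 0.2]
gripper_width: 0.573
gripper_force: 0.0
```

Run:
```python
from h import *
c=snap('wrist','w18'); s=snap('scene','s18')
plan([.6766,.0197,.1965],96.6)
cv2.imwrite('pics/w18c.png',np.vstack([cv2.resize(c['pixels'],(400,300)),cv2.resize(s['pixels'][160:265,220:360],(400,300),interpolation=3)]))
```

```text
yaw 96.4 q6 -110.5 rz -0.004 shift [-14.26  -8.42   0.1 ]
```

View pics/w18c.png

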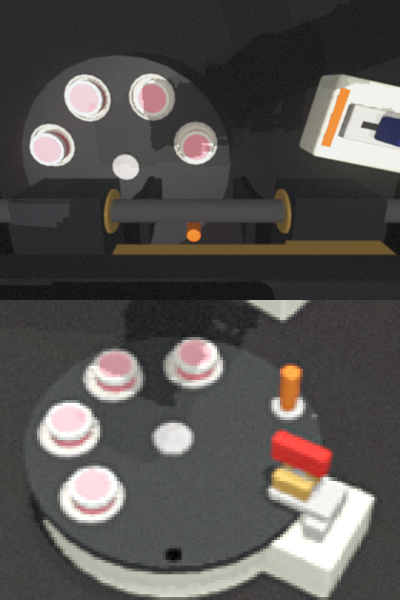

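All four dishes sit level in their rings: scene half at (113,370), (193,358), (70,425), (93,490). Bar home at (300,452). Now unlock again.

Request:
arm_command([
  [0,0,0,-3,-1.8,0,0],
  [0,0,0,-6,-3.6,0,0],
  [0,0,0,-9,-5.4,0,0],
  [0,0,0,-12,-7.2,0,0],
  [0,0,0,-14.3,-8.4,0,0],
  [0,0,0,-14.3,-8.4,0,0],
  [0,0,0,-14.3,-8.4,0,0],
  [0,0,0,-14.3,-8.4,0,0],
])

```text
time_s: 34.6
tcp_pos: [0.6753, 0.0195, 0.1937]
ee_rot: [[-0.994, -0.111, -0.004], [-0.111, 0.994, -0.0], [0.004, -0.0, -1.0]]
wrist_force: [-0.0, 0.0, -0.4]
gripper_width: 0.499
gripper_force: 0.0
```

Run:
```python
from h import *
plan([.6766,.0197,.1165],96.6)
```

```text
yaw 96.4 q6 -98.9 rz -0.004 shift [-0.16  0.    7.72]
```

Request:
arm_command([
  [0,0,0,-0.1,0,3,0],
  [0,0,0,-0.1,0,6,0],
  [0,0,0,-0.1,0,7.7,0],
  [0,0,0,-0.1,0,7.7,0],
  [0,0,0,-0.1,0,7.7,1],
  [0,0,0,-0.1,0,7.7,1],
  [0,0,0,-0.1,0,7.7,1],
  [0,0,0,-0.1,0,7.7,1],
])

```text
time_s: 35.27
tcp_pos: [0.6783, 0.0201, 0.1208]
ee_rot: [[-0.994, -0.112, 0.003], [-0.112, 0.994, 0.001], [-0.003, 0.0, -1.0]]
wrist_force: [-0.6, 0.1, 0.2]
gripper_width: 0.281
gripper_force: 0.0
```

Request:
arm_command([
  [0,0,0,0,0,0,1],
  [0,0,0,0,0,0,1],
  [0,0,0,0,0,0,1],
  [0,0,0,0,0,0,1],
  [0,0,0,0,0,-0.6,1],
  [0,0,0,0,0,-1.2,1],
  [0,0,0,0,0,-1.8,1],
  [0,0,0,0,0,-1.8,1],
])

```text
time_s: 35.93
tcp_pos: [0.6778, 0.0198, 0.137]
ee_rot: [[-0.994, -0.111, 0.0], [-0.111, 0.994, 0.0], [-0.0, 0.0, -1.0]]
wrist_force: [3.6, 0.0, -6.8]
gripper_width: 0.148
gripper_force: 30.0
```

Request:
arm_command([
  [0,0,-0.12,0,0,0,1],
  [0,0,-0.24,0,0,0,1],
  [0,0,-0.36,0,0,0,1],
  [0,0,-0.48,0,0,0,1],
  [0,0,-0.6,0,0,0,1],
  [0,0,-0.72,0,0,0,1],
  [0,0,-0.84,0,0,0,1],
  [0,0,-0.84,0,0,0,1],
])

```text
time_s: 36.6
tcp_pos: [0.6768, 0.0215, 0.1355]
ee_rot: [[-0.577, -0.817, -0.002], [-0.817, 0.577, 0.003], [-0.001, 0.003, -1.0]]
wrist_force: [1.9, 4.7, -7.1]
gripper_width: 0.144
gripper_force: 30.0
```

Request:
arm_command([
  [0,0,-0.12,0,0,0,1],
  [0,0,-0.24,0,0,0,1],
  [0,0,-0.3,0,0,0,1],
  [0,0,-0.3,0,0,0.1,1],
  [0,0,-0.3,0,0,0.25,1],
  [0,0,-0.3,0,0,0.35,1],
  [0,0,-0.3,0,0,0.35,1],
])

```text
time_s: 37.18
tcp_pos: [0.6762, 0.0218, 0.1338]
ee_rot: [[-0.313, -0.95, -0.002], [-0.95, 0.313, 0.002], [-0.001, 0.003, -1.0]]
wrist_force: [-2.5, 7.1, 0.8]
gripper_width: 0.148
gripper_force: 30.0
```

Request:
arm_command([
  [0,0,0,0,0,0,-0.2],
  [0,0,0,0,0,0,-0.2],
  [0,0,0,0,0,0,-0.2],
  [0,0,0,0,0,0,-0.2],
  [0,0,0,0,0,0,-0.2],
  [0,0,0,0,0,-2,-0.2],
  [0,0,0,0,0,-5,-0.2],
  [0,0,0,0,0,-5,-0.2],
])

```text
time_s: 37.85
tcp_pos: [0.6808, 0.0193, 0.1898]
ee_rot: [[-0.313, -0.95, 0.011], [-0.95, 0.313, -0.0], [-0.003, -0.01, -1.0]]
wrist_force: [1.1, -0.7, 1.5]
gripper_width: 0.584
gripper_force: 0.0
```

Run:
```python
from h import *
s=snap('scene','s19')
plan([.6195,.093,.19],146.6)
for f in('s2','s19'):
    im=load(f)['pixels'][185:240,295:355]; h=cv2.cvtColor(im,cv2.COLOR_BGR2HSV); m=((h[...,0]<4)|(h[...,0]>174))&(h[...,1]>180)&(h[...,2]>80); y,x=np.nonzero(m); print(f,x.mean(),y.mean(),m.sum(),x.min(),x.max(),y.min(),y.max())
```

```text
yaw 161.7 q6 -33.6 rz 0.264 shift [-5.09  8.01 -0.29]
s2 29.31360946745562 24.816568047337277 169 21 38 16 32
s19 30.13186813186813 24.36263736263736 182 21 39 16 33
```

Request:
arm_command([
  [0,0,0.1,-2,3,0,0],
  [0,0,0.2,-4,6.2,0,0],
  [0,0,0.264,-5.1,8,0,0],
  [0,0,0.264,-5.1,8,0,0],
  [0,0,0.264,-5.1,8,0,0],
  [0,0,0.264,-5.1,8,0,0],
])

```text
time_s: 38.4
tcp_pos: [0.6178, 0.0929, 0.1831]
ee_rot: [[-0.55, -0.835, -0.0], [-0.835, 0.55, -0.0], [0.0, -0.0, -1.0]]
wrist_force: [0.0, -0.3, -1.1]
gripper_width: 0.506
gripper_force: 0.0
```

Run:
```python
from h import *
plan([.6195,.0933,.1],146.6)
```

```text
yaw 146.6 q6 -56.7 rz 0.001 shift [-0.13 -0.12  8.31]
```

Request:
arm_command([
  [0,0,0,-0.1,-0.1,3,0],
  [0,0,0,-0.1,-0.1,6,0],
  [0,0,0,-0.1,-0.1,8.3,0],
  [0,0,0,-0.1,-0.1,8.3,0],
  [0,0,0,-0.1,-0.1,8.3,1],
  [0,0,0,-0.1,-0.1,8.3,1],
  [0,0,0,-0.1,-0.1,8.3,1],
  [0,0,0,-0.1,-0.1,8.3,1],
])

```text
time_s: 39.07
tcp_pos: [0.6202, 0.0937, 0.1022]
ee_rot: [[-0.551, -0.835, 0.003], [-0.835, 0.551, 0.001], [-0.003, -0.002, -1.0]]
wrist_force: [-0.4, -1.2, -0.6]
gripper_width: 0.28
gripper_force: 0.0
```

Request:
arm_command([
  [0,0,0,0,0,0,1],
  [0,0,0,0,0,0,1],
  [0,0,0,0,0,0,1],
  [0,0,0,0,0,0,1],
])

```text
time_s: 39.4
tcp_pos: [0.6195, 0.0938, 0.1015]
ee_rot: [[-0.55, -0.835, 0.002], [-0.835, 0.55, 0.0], [-0.001, -0.001, -1.0]]
wrist_force: [-1.2, -0.5, 4.6]
gripper_width: 0.173
gripper_force: 30.0
```

Request:
arm_command([
  [0,0,-0.05,0.01,0.53,0,1],
  [0,0,-0.12,0.08,1.26,0,1],
  [0,0,-0.2,0.21,2.09,0,1],
  [0,0,-0.28,0.41,2.9,0,1],
  [0,0,-0.36,0.68,3.7,0,1],
  [0,0,-0.43,0.96,4.38,0,1],
  [0,0,-0.48,1.19,4.85,0,1],
  [0,0,-0.53,1.44,5.31,0,1],
])

```text
time_s: 40.07
tcp_pos: [0.5675, 0.1113, 0.1015]
ee_rot: [[-0.05, -0.999, 0.003], [-0.999, 0.05, 0.001], [-0.001, -0.003, -1.0]]
wrist_force: [0.3, 0.5, 5.2]
gripper_width: 0.176
gripper_force: 30.0
```

Request:
arm_command([
  [0,0,-0.08,0.03,0.84,0,1],
  [0,0,-0.16,0.13,1.67,0,1],
  [0,0,-0.24,0.3,2.5,0,1],
  [0,0,-0.32,0.53,3.3,0,1],
  [0,0,-0.4,0.83,4.09,0,1],
  [0,0,-0.47,1.14,4.76,0,1],
  [0,0,-0.52,1.4,5.22,0,1],
  [0,0,-0.52,1.4,5.22,0,1],
])

```text
time_s: 40.73
tcp_pos: [0.5135, 0.1001, 0.1015]
ee_rot: [[0.452, -0.892, 0.002], [-0.892, -0.452, 0.001], [-0.001, -0.002, -1.0]]
wrist_force: [-3.0, 2.7, 5.9]
gripper_width: 0.17
gripper_force: 30.0
```

Run:
```python
from h import *
s=sense();p=s['tcp_pos'];d=p[:2]-O
print(s['wrist_force'],s['gripper_width'],np.hypot(*d),np.degrees(np.arctan2(d[1],d[0]))-6.62-110)
```

```text
[-2.96197922  2.69329469  5.9441447 ] 0.16995468820608695 0.10594065439863136 0.6345692088864752
```

Request:
arm_command([
  [0,0,0,0,0,0,0],
  [0,0,0,0,0,0,0],
  [0,0,0,0,0,0,0],
  [0,0,0,0,0,0,0],
  [0,0,0,0,0,-3,0],
  [0,0,0,0,0,-6,0],
  [0,0,0,0,0,-9,0],
  [0,0,0,0,0,-9,0],
])

```text
time_s: 41.4
tcp_pos: [0.5173, 0.1005, 0.1962]
ee_rot: [[0.451, -0.892, 0.011], [-0.892, -0.451, 0.003], [0.002, -0.012, -1.0]]
wrist_force: [0.6, 0.3, -0.6]
gripper_width: 0.493
gripper_force: 0.0
```

Run:
```python
from h import *
plan([.6758,.0205,.1905],161.7)
```

```text
yaw -153.2 q6 -2.0 rz 0.788 shift [ 14.29 -10.52   0.72]
```

Request:
arm_command([
  [0,0,0.12,2.6,-1.9,0,0],
  [0,0,0.24,5.3,-3.9,0,0],
  [0,0,0.36,8,-5.9,0,0],
  [0,0,0.48,10.7,-7.9,0,0],
  [0,0,0.6,13.4,-9.8,0,0],
  [0,0,0.72,14.3,-10.5,0,0],
  [0,0,0.788,14.3,-10.5,0,0],
  [0,0,0.788,14.3,-10.5,0,0],
])

```text
time_s: 42.07
tcp_pos: [0.6723, 0.0182, 0.1885]
ee_rot: [[-0.318, -0.948, -0.002], [-0.948, 0.318, -0.0], [0.001, 0.002, -1.0]]
wrist_force: [0.1, 0.1, -1.0]
gripper_width: 0.5
gripper_force: 0.0
```

Request:
arm_command([
  [0,0,0,0,0,0,0],
  [0,0,0,0,0,0,0],
])

```text
time_s: 42.23
tcp_pos: [0.6716, 0.0192, 0.19]
ee_rot: [[-0.314, -0.95, -0.001], [-0.95, 0.314, -0.0], [0.0, 0.001, -1.0]]
wrist_force: [0.4, -0.4, 0.1]
gripper_width: 0.502
gripper_force: 0.0
```

Run:
```python
from h import *
plan([.6758,.0205,.1315],161.7)
```

```text
yaw 161.7 q6 -33.7 rz 0.0 shift [-0.26 -0.37  5.85]
```

Request:
arm_command([
  [0,0,0,-0.2,-0.35,2.5,0],
  [0,0,0,-0.2,-0.35,5,0],
  [0,0,0,-0.2,-0.35,5.9,0],
  [0,0,0,-0.2,-0.35,5.9,0],
  [0,0,0,-0.2,-0.35,5.9,1],
  [0,0,0,-0.2,-0.35,5.9,1],
  [0,0,0,-0.2,-0.35,5.9,1],
  [0,0,0,-0.2,-0.35,5.9,1],
])

```text
time_s: 42.9
tcp_pos: [0.6766, 0.0201, 0.1329]
ee_rot: [[-0.315, -0.949, 0.003], [-0.949, 0.315, 0.001], [-0.001, -0.002, -1.0]]
wrist_force: [-0.8, 0.3, 0.6]
gripper_width: 0.287
gripper_force: 0.0
```

Request:
arm_command([
  [0,0,0,0,0,0,1],
  [0,0,0,0,0,0,1],
  [0,0,0,0,0,0,1],
  [0,0,0,0,0,0,1],
  [0,0,0,0,0,-0.3,1],
  [0,0,0,0,0,-0.5,1],
  [0,0,0,0,0,-0.5,1],
])

```text
time_s: 43.48
tcp_pos: [0.6755, 0.0201, 0.1346]
ee_rot: [[-0.316, -0.949, -0.002], [-0.949, 0.316, 0.001], [-0.0, 0.002, -1.0]]
wrist_force: [1.0, 1.6, -7.4]
gripper_width: 0.149
gripper_force: 30.0
```

Request:
arm_command([
  [0,0,0.12,0,0,0,1],
  [0,0,0.24,0,0,0,1],
  [0,0,0.36,0,0,0,1],
  [0,0,0.48,0,0,0,1],
  [0,0,0.6,0,0,0,1],
  [0,0,0.72,0,0,0,1],
  [0,0,0.84,0,0,0,1],
  [0,0,0.84,0,0,0,1],
])

```text
time_s: 44.15
tcp_pos: [0.6758, 0.0198, 0.1347]
ee_rot: [[-0.918, -0.396, -0.001], [-0.396, 0.918, -0.0], [0.001, 0.0, -1.0]]
wrist_force: [2.0, -0.1, -6.9]
gripper_width: 0.143
gripper_force: 30.0
```

Request:
arm_command([
  [0,0,0.12,0,0,0,1],
  [0,0,0.24,0,0,0,1],
  [0,0,0.3,0,0,0,1],
  [0,0,0.3,0,0,0,1],
  [0,0,0.3,0,0,0.6,1],
  [0,0,0.3,0,0,1.2,1],
  [0,0,0.3,0,0,1.75,1],
  [0,0,0.3,0,0,1.75,1],
])

```text
time_s: 44.82
tcp_pos: [0.6759, 0.0197, 0.1185]
ee_rot: [[-0.994, -0.111, -0.0], [-0.111, 0.994, -0.001], [0.0, -0.001, -1.0]]
wrist_force: [0.9, -1.3, -4.6]
gripper_width: 0.146
gripper_force: 30.0
```

Request:
arm_command([
  [0,0,0,0,0,0.1,1],
  [0,0,0,0,0,0.1,0],
  [0,0,0,0,0,0.1,0],
  [0,0,0,0,0,0.1,0],
  [0,0,0,0,0,0.1,0],
  [0,0,0,0,0,-2,0],
  [0,0,0,0,0,-6,0],
  [0,0,0,0,0,-8,0],
])

```text
time_s: 45.48
tcp_pos: [0.6774, 0.0198, 0.203]
ee_rot: [[-0.994, -0.111, 0.005], [-0.111, 0.994, -0.001], [-0.005, -0.001, -1.0]]
wrist_force: [0.0, -0.9, 1.4]
gripper_width: 0.486
gripper_force: 0.0
```

Run:
```python
from h import *
for f in('scene0','s20'):
    if f=='s20': snap('scene',f)
    im=load(f)['pixels'][190:240,300:345]; h=cv2.cvtColor(im,cv2.COLOR_BGR2HSV); m=((h[...,0]<4)|(h[...,0]>174))&(h[...,1]>180)&(h[...,2]>100); y,x=np.nonzero(m); print(f,x.mean(),y.mean(),m.sum(),y.min(),y.max())
c=load('scene0'); cv2.imwrite('pics/s20c.png',cv2.resize(load('s20')['pixels'][100:270,215:375],None,fx=3.5,fy=3.5,interpolation=3))
# module axes from top0: stripes
t=load('top0'); T=lambda u,v,z: ray(t,u/2.5+125-.3,v/2.5+120-.3,z)[:2]
g=T(32,302,.05);o=T(163,326,.05); d=g-o; print('green',g,'orange',o,'dir deg',np.degrees(np.arctan2(d[1],d[0])),np.hypot(*d))
m=(g+o)/2; print('mid',m)
im=t['pixels']; h=cv2.cvtColor(im,cv2.COLOR_BGR2HSV); mk=cv2.inRange(h,(112,120,40),(128,255,255)); n,l,st,ce=cv2.connectedComponentsWithStats(mk); print([(st[i],ce[i]) for i in range(1,n) if st[i,4]>20])
```

```text
scene0 24.92982456140351 23.573099415204677 171 16 31
s20 24.98989898989899 23.383838383838384 198 16 31
green [0.49040125 0.39575734] orange [0.47743281 0.24749573] dir deg 85.00106141024926 0.14882771127995753
mid [0.48391703 0.32162653]
[(array([165, 239,   9,  12,  69], dtype=int32), array([168.44927536, 244.26086957]))]
```

View pics/s20c.png

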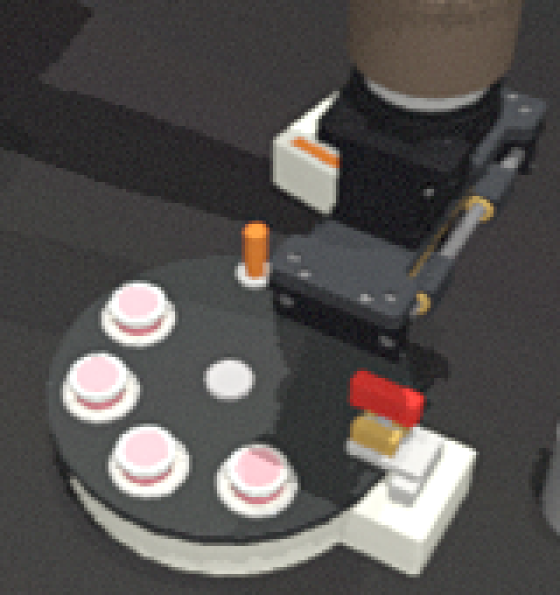

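Stage back at imaging, bar home at (385,398), all four dishes seated. Now to the selector.

Run:
```python
from h import *
plan([.482,.292,.2],175)
```

```text
yaw 96.4 q6 -99.1 rz -1.372 shift [16.61 29.23  0.5 ]
```

Request:
arm_command([
  [0,0,-0.12,1.5,2.6,0,-0.3],
  [0,0,-0.24,3,5.3,0,-0.3],
  [0,0,-0.36,4.6,8,0,-0.3],
  [0,0,-0.48,6.2,10.9,0,-0.3],
  [0,0,-0.6,7.8,13.7,0,-0.3],
  [0,0,-0.72,9.4,16.5,0,-0.3],
  [0,0,-0.72,9.4,16.5,0,-0.3],
])

```text
time_s: 46.12
tcp_pos: [0.5619, 0.1771, 0.1993]
ee_rot: [[-0.669, -0.743, 0.0], [-0.743, 0.669, 0.001], [-0.001, 0.001, -1.0]]
wrist_force: [0.2, 0.2, 0.3]
gripper_width: 0.646
gripper_force: 0.0
```

Run:
```python
from h import *
plan([.482,.292,.2],175)
```

```text
yaw 138.0 q6 -75.1 rz -0.645 shift [-3.2  13.62 -0.05]
```

Request:
arm_command([
  [0,0,-0.11,-0.6,2.6,0,-0.3],
  [0,0,-0.22,-1.2,5.2,0,-0.3],
  [0,0,-0.33,-1.8,7.8,0,-0.3],
  [0,0,-0.44,-2.4,10.4,0,-0.3],
  [0,0,-0.55,-3.2,13.6,0,-0.3],
  [0,0,-0.645,-3.2,13.6,0,-0.3],
  [0,0,-0.645,-3.2,13.6,0,-0.3],
  [0,0,-0.645,-3.2,13.6,0,-0.3],
])

```text
time_s: 46.78
tcp_pos: [0.4858, 0.289, 0.1989]
ee_rot: [[-0.099, -0.995, 0.0], [-0.995, 0.099, 0.0], [-0.0, -0.0, -1.0]]
wrist_force: [-0.4, -0.6, 0.5]
gripper_width: 0.647
gripper_force: 0.0
```

Run:
```python
from h import *
c=snap('wrist','w21')
plan([.482,.292,.1],175)
P=[[.4811,.2895,.105]]+[[*(np.array([.4839,.3216])+np.array([.0872,.9962])*y),.105] for y in(-.04,-.02,0.04)]
print(proj(c,P))
```

```text
yaw 174.3 q6 -52.8 rz -0.012 shift [-0.3   0.43  9.88]
[[283.46621162 224.21259194]
 [283.4075986  213.66288301]
 [283.59114644 240.44483805]
 [284.09884487 314.52446826]]
```

View pics/w21.png

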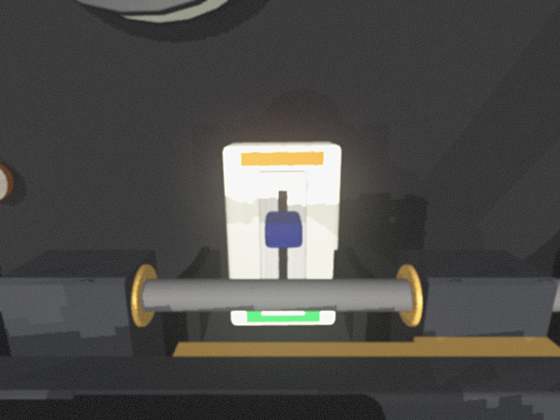

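The blue grip is centred at (284,231), green stripe at (283,317), orange (282,158). Column matches the prediction.

Request:
arm_command([
  [0,0,-0.01,-0.5,0.4,3,-0.3],
  [0,0,-0.01,-0.5,0.4,6,-0.3],
  [0,0,-0.01,-0.5,0.4,9,-0.3],
  [0,0,-0.01,-0.5,0.4,9.9,-0.3],
  [0,0,-0.01,-0.5,0.4,9.9,1],
  [0,0,-0.01,-0.5,0.4,9.9,1],
  [0,0,-0.01,-0.5,0.4,9.9,1],
  [0,0,-0.01,-0.5,0.4,9.9,1],
])

```text
time_s: 47.5
tcp_pos: [0.4833, 0.2951, 0.1018]
ee_rot: [[-0.086, -0.996, 0.003], [-0.996, 0.086, 0.003], [-0.003, -0.003, -1.0]]
wrist_force: [-0.2, 0.1, 1.0]
gripper_width: 0.43
gripper_force: 0.0
```

Request:
arm_command([
  [0,0,0,0,0,0,1],
  [0,0,0,0,0,0,1],
  [0,0,0,0,0,0,1],
  [0,0,0,-1,0,0,1],
  [0,0,0,-2.5,0,0,1],
  [0,0,0,-4,0,0,1],
  [0,0,0,-5,0,0,1],
  [0,0,0,-5,0,0,1],
])

```text
time_s: 48.17
tcp_pos: [0.4861, 0.3467, 0.1012]
ee_rot: [[-0.085, -0.996, 0.0], [-0.996, 0.085, 0.002], [-0.002, -0.0, -1.0]]
wrist_force: [-4.9, 2.1, 6.1]
gripper_width: 0.321
gripper_force: 30.0
```

Request:
arm_command([
  [0,0,0,-0.5,0,0,1],
  [0,0,0,-1,0,0,1],
  [0,0,0,-1.5,0,0,1],
  [0,0,0,-1.7,0,0,1],
  [0,0,0,-1.7,0,0,1],
])

```text
time_s: 48.58
tcp_pos: [0.4871, 0.3586, 0.1012]
ee_rot: [[-0.086, -0.996, -0.003], [-0.996, 0.086, -0.006], [0.006, 0.002, -1.0]]
wrist_force: [-2.7, -7.8, 8.2]
gripper_width: 0.32
gripper_force: 30.0
```

Request:
arm_command([
  [0,0,0,-0.2,0,0,1],
  [0,0,0,-0.4,0,0,1],
  [0,0,0,-0.4,0,0,1],
])

```text
time_s: 48.83
tcp_pos: [0.4871, 0.359, 0.1012]
ee_rot: [[-0.086, -0.996, -0.005], [-0.996, 0.086, -0.013], [0.013, 0.004, -1.0]]
wrist_force: [-1.7, -15.5, 12.1]
gripper_width: 0.317
gripper_force: 30.0
```

Stop reached (position unchanged, force up). Relax the push, release, and rise.

Request:
arm_command([
  [0,0,0,0.2,0,0,1],
  [0,0,0,0.2,0,0,-0.2],
  [0,0,0,0.2,0,0,-0.2],
  [0,0,0,0.2,0,0,-0.2],
  [0,0,0,0.2,0,0,-0.2],
  [0,0,0,0.2,0,0,-0.2],
  [0,0,0,0.2,0,-3,-0.2],
  [0,0,0,0.2,0,-7,-0.2],
])

```text
time_s: 49.5
tcp_pos: [0.4862, 0.3617, 0.1663]
ee_rot: [[-0.086, -0.996, -0.007], [-0.996, 0.086, -0.007], [0.008, 0.006, -1.0]]
wrist_force: [-0.3, 0.9, 0.7]
gripper_width: 0.592
gripper_force: 0.0
```

Request:
arm_command([
  [0,0,0,2,0,-3,-0.2],
  [0,0,0,6,0,-5,-0.2],
  [0,0,0,8,0,-5,-0.2],
  [0,0,0,8,0,-5,-0.2],
  [0,0,0,8,0,-5,-0.2],
])

```text
time_s: 49.92
tcp_pos: [0.4812, 0.2829, 0.2204]
ee_rot: [[-0.087, -0.996, 0.001], [-0.996, 0.087, 0.001], [-0.001, -0.001, -1.0]]
wrist_force: [-0.3, -0.0, -0.5]
gripper_width: 0.603
gripper_force: 0.0
```

Run:
```python
from h import *
c=snap('wrist','w22'); s=snap('scene','s22'); t=snap('top','t22')
a=cv2.resize(t['pixels'][120:300,120:330],(560,480),interpolation=3); cv2.imwrite('pics/fin.png',np.hstack([a[:, :],cv2.resize(c['pixels'],(240,180)) if 0 else cv2.resize(s['pixels'][90:270,215:375],(240,480))]))
for y in(.040,.037): print(proj(c,[*(np.array([.4839,.3216])+np.array([.0872,.9962])*y),.105]))
im=c['pixels'];h=cv2.cvtColor(im,cv2.COLOR_BGR2HSV); mk=cv2.inRange(h,(112,120,40),(128,255,255)); n,l,st,ce=cv2.connectedComponentsWithStats(mk); print([(st[i],ce[i],ray(c,*ce[i],.105)) for i in range(1,n) if st[i,4]>60])
```

```text
[[277.77235238 307.44408881]]
[[277.77489947 304.2040875 ]]
[(array([263, 311,  29,   5, 114], dtype=int32), array([276.49122807, 312.76315789]), array([0.488884  , 0.36629675, 0.105     ]))]
```

View pics/fin.png

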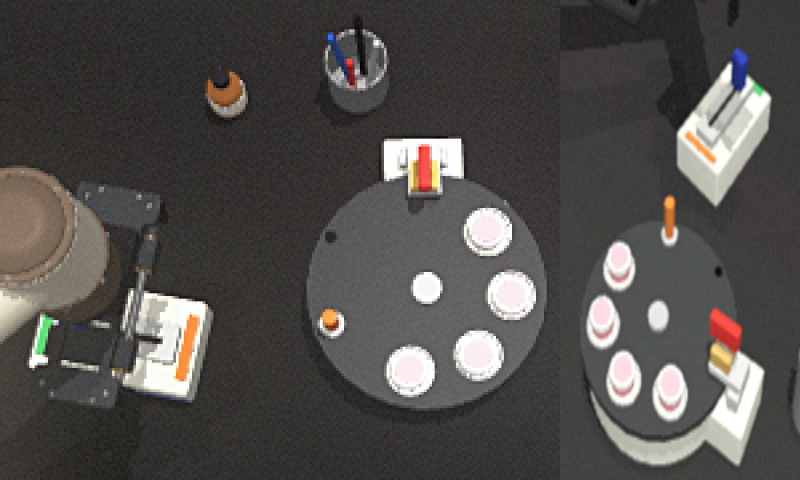

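The final picture shows the blue grip at the green end (738,65), four dishes seated, bar home at (425,168), and bottle and cup where they were.

```bash
python3 -c "
from station import finish_job; print(finish_job())"
```

```text
the job is handed in; nothing more can be done
None
```

The job is handed in at about 50 s of arm time: the stage was swung to loading and locked, all four dishes went flat into their own pockets, the stage was swung back to imaging and locked, the selector reached the green stop, and the bottle, timer and pen cup were not touched; the hand-in returned no verdict.

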